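# Set the mast of a table easel to its depth ring and lock it

## Task

Take the canvas-holder mast out of the tool block and slide it down into the collar of the leaning table easel, its hook to the front of the easel (the side with the canvas ledge), until the dark ring on its tube is level with the collar's rim, neither above nor below it. Then swing the clamp lever round to the back of the easel as far as it goes, so that the mast is locked at that height, and leave the other things as they stand.

Things in the scene. Friction and masses are not known exactly. Their poses are not given: they have to be found in the camera images.
- mast_center (a point): the mast, standing loose in one of the tool block's three holes (which one varies): plain aluminium tube 25 mm across with a grey plastic canvas-holder head on top, 186 mm long in all, about 0.2 kg. Point on the tube's axis half-way up, 93 mm from the foot; z along the tube to the head, x to the side where the hook is. The foot is chamfered to 19 mm over its last 3 mm
- mast_head (a point): middle of the mast's head, on the tube's axis, 168 mm above the foot; axes as mast_center. The head is a block 36 mm high (150 to 186 mm above the foot), 52 mm long along x, and 30 mm wide along y with flat parallel sides: the place to grip. From its +x end an arm with a downturned lip, the hook, reaches to 52 mm from the axis
- mast_hook (a point): middle of the hook's downturned lip, 48 mm from the tube's axis along the mast's +x, 170 mm above its foot
- mast_ring (a point): centre of the dark depth ring, a black band 4 mm wide round the mast's tube, its middle 80 mm above the foot; the point is on the tube's axis; axes as mast_center
- collar_rim (a point): centre of the mouth of the easel's collar, level with its rim, 152 mm above the table. The easel is fixed, its place and yaw vary. z is the bore's axis, up and out of the mouth, leaning 30 degrees from vertical to the back of the easel; x is square to it, to the front (the canvas ledge's side); y = z cross x. The collar is 52 mm across, on a 36 mm column
- bore_bottom (a point): bottom of the bore, on its axis, 121 mm below the rim: deeper than the ring calls for, nothing stops the mast at the ring. The bore is 27 mm wide (1 mm play round the tube), its mouth flared to about 37 mm over the top 9 mm. A sprung plunger in its front wall, 12 to 40 mm below the rim, drags on the tube with 5 to 15 N and holds the mast where it is let go
- lever_pivot (a point): pivot of the clamp lever, at the collar's -y side, 40 mm from the bore's axis and 26 mm below the rim along it; axes as collar_rim. The lever turns about this z axis
- lever_end (a point): outer end of the clamp lever, 82 mm from the pivot; x along the lever away from the pivot, z along the pivot's axis, up. The lever is a dark steel bar 12 mm wide in the plane in which it turns and 20 mm high (10 mm above and below this point), with a round end 16 mm across and 22 mm high. Nothing stands beside or above it
- clamp_lever (a joint): angle of the clamp lever, rad: 0 = open, pointing out sideways (collar's -y) and 0.7 rad to the easel's front; 0.7 = straight out sideways; 1.4 = locked, at its stop, 0.7 rad to the back. It grows clockwise seen from above, starts at 0 to 0.35 and stays where it is left; turning it takes 2 to 5 N at its end
- block: wooden tool block, fixed, 70 x 220 x 70 mm (x, y, z), origin under its centre, place and yaw vary. Three round holes 27.5 mm wide and 55 mm deep in its top at y = -70, 0 and +70 mm: what stands in them has its foot 15 mm above the table
- brush: flat priming brush standing bristles up in a hole of the block, 126 mm long, 40 mm wide; origin at its foot; to be left alone
- scraper: paint scraper with a dark wooden handle standing blade up in a hole of the block, 126 mm long, 34 mm wide; origin at its foot; to be left alone
- spray_bottle: green spray bottle with a white trigger head, 72 mm across, 189 mm tall, origin under its centre; to be left alone
- paint_jar: round paint jar with a red lid, 72 mm across, 75 mm tall, origin under its centre; to be left alone
Mind the look-alikes: they are no part of the job. What is meant by the part that bears mast_center is not blue or purple, and is the larger of those in its own colour.

How it is judged:
By the outcome, as a careful person would: the job done as asked, in the order asked, and still so for the second after the job is handed in, with the robot touching nothing.
It also fails if it takes over 64 s, if anything falls off the work surface, if the arm or the gripper's body presses on something with over 40 N, if the wrist force passes 120 N, or if a joint passes its speed limit or range.

## Robot

A 6-joint arm with a two-finger parallel gripper is mounted at the origin on the work surface. World frame = base frame: x ahead of the robot, y to its left, z up, the work surface at z = 0. Lengths are in m, angles in rad, forces in N, time in s.
With the tool pointing down it reaches from about 0.375 to 0.9 m from the base axis. Payload 3.1 kg.
Tool frame: the origin (TCP) lies on the front face of the gripper's body, between the roots of the fingers; the fingertips stand 73 mm ahead of it and the grasp point (between the pads) lies 54 mm ahead of it (manip.finger_overhang is the distance from the TCP to the fingertips, in m); z points along the fingers, y is the direction in which the jaws open and shut (so a half turn about z gives the same grasp; the last joint's range is limited). The gripper opens to 85 mm and grips with 20 to 120 N. Pads are 22 mm wide; open, the fingers measure 114 mm over their backs; the gripper's body (76 mm by 85 mm) begins 54 mm behind the grasp point. The pads swing forward as they close: fully open they stand 13 mm farther back than shut.
Start: joints at [-1.353, 0.527, 1.433, -0, 1.181, -0.178], TCP at [0.242, -0.576, 0.304] pointing down, gripper open.
Joint ranges: [-3.08, 3.08], [-0.75, 2.2], [0.22, 2.44], [-1.43, 4.57], [0, 2.65], [-2.85, 2.85]. Speed limits (rad/s): [2.79, 2.79, 3.14, 3.14, 3.14, 3.14].

## Interface

Orientations are given as a unit quaternion [x, y, z, w].
In Python, from station import manip gives the robot as it stands.
- The arm moves only by the tool apply_moves, never from a script. Its argument "increments" is a list that holds one entry, the list of rows, each a list of 4 numbers: the shift along the tool's x, y, z in m, then the turn about the tool's z in degrees. In form: [[[dx, dy, dz, spin], ...]]. A call has 1 to 5 rows; each row shifts and turns the pose as measured when the row begins, along the tool's axes as they then stand; what a row does not reach is not made up. A row lasts 1/10 s, in which the tool goes at most 50 mm and 8.59 degrees, less where a joint would pass 70% of its speed; a pose out of reach is approached as far as the arm can. A call with a gripper value outside its range is refused whole. "fingers" is the opening, from 0 (shut) to 1 (fully open), set as the call begins (left out, the last holds). The fingers move at their own pace and stop on an object; "newtons" is the grip in N (left out, the last holds). Time passes only in rows, so rows that do not move let the fingers close. It gives the time, the measured TCP pose, the force and the opening at its end, in the units of the state.
- manip.sense(): the state, without advancing time (a new reading comes with each control period).
- manip.snapshot(name): name is "scene" or "top" or "wrist"; returns (picture, depth): 420x560x3 uint8, red, green, blue; 420x560 float32, m along the optical axis (not along the pixel's ray), 0 where there is no reading.
- manip.camera_model(name): a dict with "mtx" (3x3 intrinsics, pixels), "distortion" ([k1, k2, p1, p2, k3] as OpenCV has them; the pictures are not rectified), "R" (3x3) and "t" (3): a world point X has camera coordinates R X + t; the wrist camera has in their place "mount" (4x4, takes a point from camera to tool coordinates, whose origin is the TCP and whose axes are the flange's). Camera axes: x right, y down, z forward; pixel columns grow to the right and rows downward; lengths in m; the calibration is good to about 2 mm. A picture is of the moment at which its call begins: read the wrist's pose just before it. camera_model takes no time and is no camera call.
- manip.sign_off(): hands the job in, once; it reports no verdict.
The state is a dict: "t": time; "q": joint angles; "qd": joint speeds; "tau": joint torques, N m; "tcp_pos": TCP position; "tool_rot": TCP orientation; "force": force on the tool from outside, world axes, zero at the start; "ft_torque": the same for the moment, N m; "finger_gap": opening from 0.0 (shut) to 1.0 (fully open).
Only numpy, scipy, OpenCV 4.12 (cv2) and the standard library are available. Lean on these libraries where they do the work, as an engineer would, in place of code of your own. Each camera call takes 0.05 s, during which the arm holds its last target.

## Working session

There is one attempt and no reset: what is moved stays moved. The work goes in short steps, Python scripts to look and compute and a tool call to move; the robot and the scene stay as the last step left them, time stands still between calls to the robot, and variables do not carry over. Pictures are saved under pics/ and viewed, and the job is handed in when it is done.

Besides the shell and the picture viewer there is one more tool, called after "Call:" as name([rows], argument=value, ...), one row to a line, values as JSON. apply_moves: Moves the arm, as the interface text tells. Its arguments: {"type":"object","properties":{"increments":{"type":"array","items":{"type":"array","items":{"type":"array","items":{"type":"number"}}}},"fingers":{"type":"number"},"newtons":{"type":"number"}},"required":["increments"]}

```bash
mkdir -p pics; ls; python3 - <<'E'
from station import manip
import cv2,numpy as np
s=manip.sense(); print({k:np.round(v,3) for k,v in s.items()})
for n in ("scene","top","wrist"):
    p,d=manip.snapshot(n); cv2.imwrite(f"pics/{n}0.png",p[:,:,::-1]); np.save(f"pics/{n}0.npy",d)
    m=manip.camera_model(n); print(n,{k:np.round(v,4).tolist() for k,v in m.items()})
E
```

```text
pics
{'t': np.float64(0.0), 'q': array([-1.353,  0.528,  1.434,  0.   ,  1.181, -0.178]), 'qd': array([ 0.001,  0.   ,  0.   , -0.   , -0.002, -0.001]), 'tau': array([-1.0000e-03, -4.4235e+01, -1.7802e+01, -0.0000e+00,  8.0000e-03,
       -0.0000e+00]), 'tcp_pos': array([ 0.241, -0.576,  0.303]), 'tool_rot': array([ 0.98 ,  0.197, -0.   , -0.001]), 'force': array([-0.932, -0.304,  0.376]), 'ft_torque': array([ 0.03 ,  0.021, -0.022]), 'finger_gap': np.float64(1.002)}
scene {'mtx': [[455.3985, 0.0, 286.4286], [0.0, 455.3985, 208.5718], [0.0, 0.0, 1.0]], 'distortion': [-0.0332, 0.0, 0.0, 0.0, 0.0], 'R': [[0.321, 0.9471, -0.002], [0.6183, -0.2112, -0.757], [-0.7174, 0.2418, -0.6534]], 't': [-0.1185, -0.2554, 1.5643]}
top {'mtx': [[483.2551, 0.0, 277.5982], [0.0, 483.2551, 208.8583], [0.0, 0.0, 1.0]], 'distortion': [-0.1576, 0.0, 0.0, 0.0, 0.0], 'R': [[0.0198, -0.9996, 0.0211], [-0.9897, -0.0226, -0.1414], [0.1419, -0.0181, -0.9897]], 't': [-0.0796, 0.5461, 1.4851]}
wrist {'mtx': [[319.9505, 0.0, 277.4349], [0.0, 319.9505, 211.036], [0.0, 0.0, 1.0]], 'distortion': [-0.0687, 0.0, 0.0, 0.0, 0.0], 'mount': [[0.0002, -0.959, -0.2833, 0.0723], [1.0, 0.0003, -0.0001, 0.0002], [0.0002, -0.2833, 0.959, -0.0701], [0.0, 0.0, 0.0, 1.0]]}
```

View pics/scene0.png

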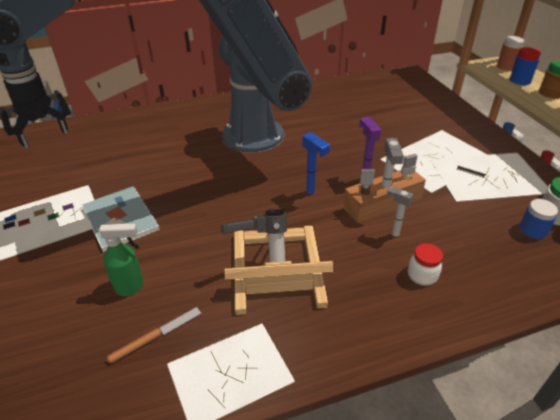

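View pics/top0.png

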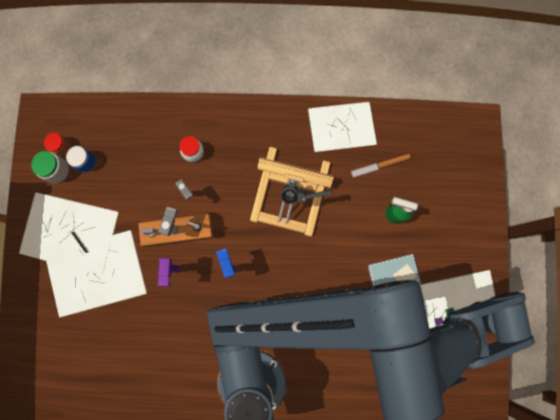

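View pics/wrist0.png

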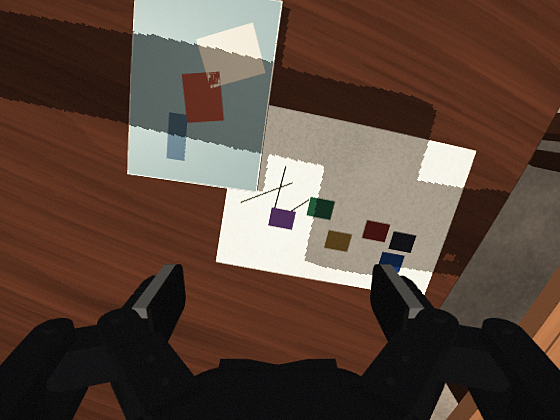

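```bash
python3 - <<'E'
import cv2,numpy as np
a=cv2.imread("pics/scene0.png"); b=cv2.imread("pics/top0.png")
A=cv2.resize(a[110:250,330:450],None,fx=4,fy=4,interpolation=2)
B=cv2.resize(a[190:320,210:340],None,fx=4,fy=4,interpolation=2)
cv2.imwrite("pics/cA.png",A);cv2.imwrite("pics/cB.png",B)
cv2.imwrite("pics/cC.png",cv2.resize(b[140:290,130:350],None,fx=3.6,fy=3.6,interpolation=2))
E
```

```text
(no output)
```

View pics/cA.png

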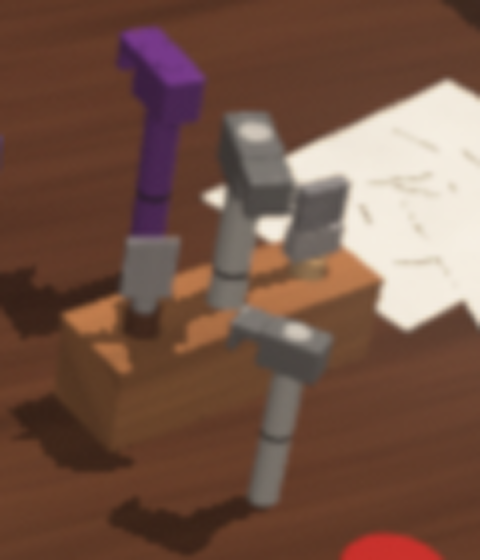

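View pics/cB.png

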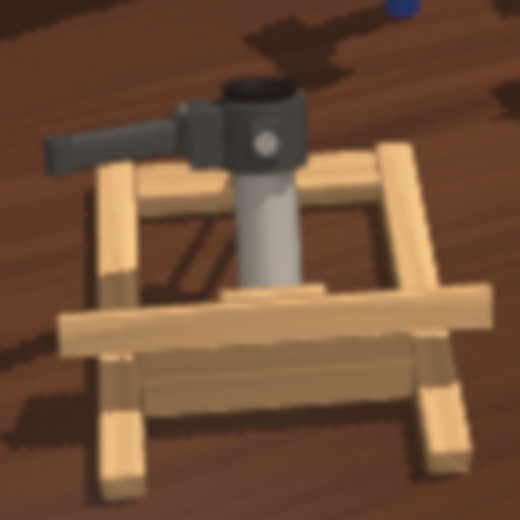

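View pics/cC.png

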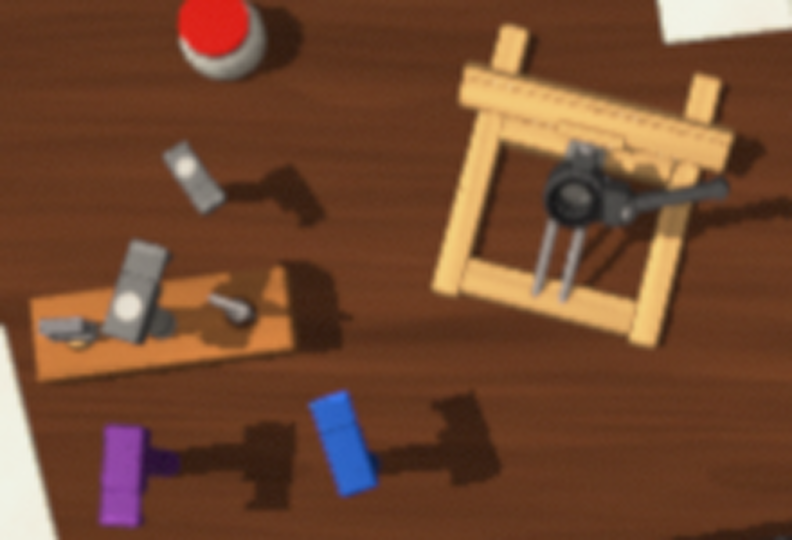

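Look‑alikes: purple mast (scene 368,130), blue mast (315,145), small grey one standing on table (400,200), large grey one in the block's middle hole (393,155). The last fits: it is grey, larger than the other grey one, and stands in the block. In the crop the white spot is on its tube axis and the hook end points away from the robot. The easel ledge also lies to world +x.

```bash
cat > h.py <<'E'
import cv2,numpy as np
from station import manip
from scipy.spatial.transform import Rotation as Rn
def cloud(n,d,Rw=None,tw=None):
    m=manip.camera_model(n); K=np.array(m['mtx']);D=np.array(m['distortion'])
    v,u=np.mgrid[0:420,0:560]; 
    p=cv2.undistortPointsIter(np.stack([u.ravel(),v.ravel()],1).astype(float)[:,None],K,D,None,None,(3,30,1e-9))[:,0]
    c=np.c_[p,np.ones(len(p))]*d.reshape(-1,1)
    if n=='wrist':
        M=np.array(m['mount']); c=c@M[:3,:3].T+M[:3,3]; w=c@Rw.as_matrix().T+tw
    else: w=(c-np.array(m['t']))@np.array(m['R'])
    w[d.ravel()==0]=np.nan
    return w.reshape(420,560,3)
def proj(n,X,Rw=None,tw=None):
    m=manip.camera_model(n);K=np.array(m['mtx']);D=np.array(m['distortion']);X=np.atleast_2d(X)
    if n=='wrist':
        M=np.array(m['mount']); T=(X-tw)@Rw.as_matrix(); c=(T-M[:3,3])@M[:3,:3]
    else: c=X@np.array(m['R']).T+np.array(m['t'])
    return cv2.projectPoints(c,np.zeros(3),np.zeros(3),K,D)[0][:,0]
E
python3 - <<'E'
from h import *
for n in('top','scene'):
    P=cloud(n,np.load(f'pics/{n}0.npy')); img=cv2.imread(f'pics/{n}0.png')
    np.save(f'pics/{n}P.npy',P)
    # table check
    sel=(np.abs(P[...,2])<.01)&(P[...,0]>.3); print(n,'table z',np.median(P[sel][:,2]))
P=np.load('pics/topP.npy')
# block region
r=P[200:250,130:220].reshape(-1,3)
for lo,hi in((.06,.08),(.19,.215),(.1,.15)):
    q=r[(r[:,2]>lo)&(r[:,2]<hi)]; print(lo,len(q),q.mean(0).round(4),q.min(0).round(3),q.max(0).round(3))
q=r[(r[:,2]>.06)&(r[:,2]<.08)]; rect=cv2.minAreaRect((q[:,:2]*1000).astype(np.float32)); print('block',rect)
q=r[(r[:,2]>.19)&(r[:,2]<.215)]; print('head',cv2.minAreaRect((q[:,:2]*1000).astype(np.float32)))
print(np.median(q[:,2]))
# collar
r=P[145:245,245:345].reshape(-1,3)
q=r[(r[:,2]>.1)]; print('collar',len(q),q.min(0).round(3),q.max(0).round(3))
S=np.load('pics/sceneP.npy')
for (v,u) in((125,0),):pass
r=S[110:215,330:430].reshape(-1,3); 
q=r[(r[:,2]>.19)&(r[:,2]<.215)]; print('head scene',len(q),cv2.minAreaRect((q[:,:2]*1000).astype(np.float32)))
for c in('top','scene'): print(c,-np.array(manip.camera_model(c)['R']).T@np.array(manip.camera_model(c)['t']))
E
```

```text
top table z 5.175467438433634e-05
scene table z -0.0009047437478513532
0.06 1213 [0.4705 0.2418 0.07  ] [0.421 0.138 0.061] [0.523 0.361 0.079]
0.19 315 [0.4843 0.2461 0.2001] [0.444 0.222 0.19 ] [0.526 0.271 0.209]
0.1 145 [0.4658 0.2772 0.1294] [0.452 0.166 0.1  ] [0.489 0.336 0.15 ]
block ((472.11676025390625, 250.9873046875), (71.913818359375, 220.17562866210938), 9.183777809143066)
head ((485.3724365234375, 247.07833862304688), (32.95769500732422, 78.66644287109375), 74.33375549316406)
0.20024132729717756
collar 535 [ 0.551 -0.227  0.101] [ 0.62  -0.075  0.166]
head scene 260 ((487.5317687988281, 247.59860229492188), (30.509748458862305, 80.0658950805664), 74.16303253173828)
top [ 0.33135939 -0.0402784   1.54872419]
scene [ 1.31816939 -0.3199052   0.82848749]
```

```bash
python3 - <<'E'
from h import *
img=cv2.imread('pics/top0.png'); hsv=cv2.cvtColor(img,cv2.COLOR_BGR2HSV)
P=np.load('pics/topP.npy')
m=np.zeros((420,560),bool); m[140:245,245:345]=1
w=m&(hsv[...,2]>170)&(hsv[...,1]>80)&(hsv[...,0]>8)&(hsv[...,0]<30)
q=P[w]; print(len(q), np.percentile(q[:,2],[1,10,50,90,99]).round(3))
print(np.histogram(q[:,2],bins=np.arange(0,.13,.01)))
for lo,hi in((.005,.045),(.045,.12)):
    s=q[(q[:,2]>lo)&(q[:,2]<hi)]; print(lo,cv2.minAreaRect((s[:,:2]*1000).astype(np.float32)))
d=m&(P[...,2]>.1)&(hsv[...,2]<110)
s=P[d]; print(len(s))
# rim candidates
for v,u in zip(*np.where(d)):
    pass
o=np.zeros((420,560,3),np.uint8); z=np.nan_to_num(P[...,2]); 
o=cv2.applyColorMap(np.clip(z/.18*255,0,255).astype(np.uint8),cv2.COLORMAP_JET)
cv2.imwrite('pics/zmap.png',np.hstack([cv2.resize(x[170:215,265:345],None,fx=4.9,fy=4.9*1,interpolation=0) for x in(img,o)]))
np.set_printoptions(linewidth=250)
print((z[178:212:1,272:336:2]*1000).astype(int))
E
```

```text
2323 [nan nan nan nan nan]
(array([  6, 393, 863, 188,  15, 257, 368, 101, 111,   1,   0,   0]), array([0.  , 0.01, 0.02, 0.03, 0.04, 0.05, 0.06, 0.07, 0.08, 0.09, 0.1 ,
       0.11, 0.12]))
0.005 ((611.3038940429688, -106.74604797363281), (203.578369140625, 248.88206481933594), 76.57568359375)
0.045 ((657.4043579101562, -117.73822784423828), (238.37644958496094, 53.379520416259766), 76.87786865234375)
506
[[32 32 35 ... 81 78  1]
 [22 32 38 ... 66 79  1]
 [ 5 16 28 ... 65 61  2]
 ...
 [ 8  2  4 ... -5  0 -5]
 [ 1  4 -2 ... -1 -2  1]
 [-2  0 -2 ...  4  0 -2]]
```

View pics/zmap.png

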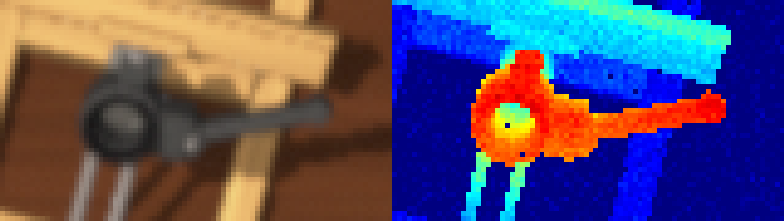

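```bash
cat >> h.py <<'E'
def state():
    s=manip.sense(); R=Rn.from_quat(s['tool_rot']); x=R.as_matrix()[:,0]
    return s,np.array(s['tcp_pos']),R,np.degrees(np.arctan2(x[1],x[0]))
def plan(target,yaw=None,n=None,vmax=.045):
    s,p,R,y=state(); target=np.array(target,float); d=target-p
    dy=0 if yaw is None else (yaw-y+180)%360-180
    k=max(1,int(np.ceil(np.linalg.norm(d)/vmax)),int(np.ceil(abs(dy)/8)))
    n=n or k; M=R.as_matrix().copy(); rows=[]
    for i in range(n):
        t=M.T@(d/n); rows.append([*np.round(t,4).tolist(),round(-dy/n,2)])
        M=M@Rn.from_euler('z',-dy/n,degrees=True).as_matrix()
    print('pos',p.round(4),'yaw',round(y,2),'d',d.round(4),'dyaw',round(dy,2),'t',round(float(s['t']),2),'F',np.round(s['force'],1),'gap',round(float(s['finger_gap']),3))
    for i in range(0,n,5): print(rows[i:i+5])
E
python3 -c "
from h import *
plan([.60,-.10,.38],-14,n=14)"
```

```text
pos [ 0.2415 -0.576   0.3032] yaw 22.73 d [0.3585 0.476  0.0768] dyaw -36.73 t 0.15 F [-0.7  0.9 -0.2] gap 0.999
[[0.0368, -0.0215, -0.0054, np.float64(2.62)], [0.0357, -0.0231, -0.0054, np.float64(2.62)], [0.0346, -0.0247, -0.0054, np.float64(2.62)], [0.0335, -0.0263, -0.0054, np.float64(2.62)], [0.0322, -0.0278, -0.0054, np.float64(2.62)]]
[[0.0309, -0.0293, -0.0054, np.float64(2.62)], [0.0296, -0.0306, -0.0054, np.float64(2.62)], [0.0281, -0.032, -0.0054, np.float64(2.62)], [0.0266, -0.0332, -0.0054, np.float64(2.62)], [0.0251, -0.0344, -0.0054, np.float64(2.62)]]
[[0.0235, -0.0355, -0.0054, np.float64(2.62)], [0.0218, -0.0365, -0.0054, np.float64(2.62)], [0.0201, -0.0375, -0.0054, np.float64(2.62)], [0.0184, -0.0384, -0.0054, np.float64(2.62)]]
```

Call:
apply_moves([
  [[0.037,-0.021,-0.005,2.6],[0.036,-0.023,-0.005,2.6],[0.035,-0.025,-0.005,2.6],[0.033,-0.026,-0.005,2.6],[0.032,-0.028,-0.005,2.6]],
])

```text
t: 0.65
tcp_pos: [0.3704, -0.4066, 0.3257]
tool_rot: [0.997, 0.075, -0.001, -0.001]
force: [0.8, 0.1, -0.2]
finger_gap: 1.004
```

Call:
apply_moves([
  [[0.031,-0.029,-0.005,2.6],[0.03,-0.031,-0.005,2.6],[0.028,-0.032,-0.005,2.6],[0.027,-0.033,-0.005,2.6],[0.025,-0.034,-0.005,2.6]],
])

```text
t: 1.15
tcp_pos: [0.5064, -0.2315, 0.351]
tool_rot: [0.999, -0.044, -0.002, -0.002]
force: [0.2, -0.5, -0.0]
finger_gap: 1.002
```

Call:
apply_moves([
  [[0.023,-0.035,-0.005,2.6],[0.022,-0.036,-0.005,2.6],[0.02,-0.037,-0.005,2.6],[0.018,-0.038,-0.005,2.6],[0,0,0,0]],
])

```text
t: 1.65
tcp_pos: [0.6172, -0.0893, 0.3713]
tool_rot: [0.991, -0.135, -0.002, -0.003]
force: [-0.5, 0.3, 0.2]
finger_gap: 1.0
```

```bash
python3 - <<'E'
from h import *
s,p,R,y=state(); print(p,y,s['qd'].round(3))
im,d=manip.snapshot('wrist'); cv2.imwrite('pics/w1.png',im[:,:,::-1]); np.savez('pics/w1.npz',d=d,p=p,q=s['tool_rot'])
E
```

```text
[ 0.61720255 -0.08934642  0.37134624] -15.572088212671416 [-0.037 -0.005  0.044 -0.07   0.014 -0.018]
```

View pics/w1.png

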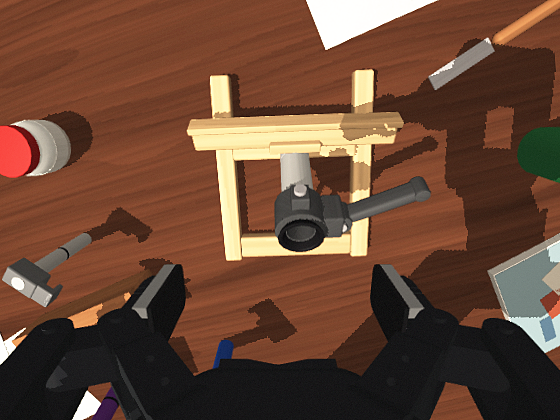

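```bash
cat > fitc.py <<'E'
from h import *
from scipy.optimize import least_squares
z=np.load('pics/w1.npz'); R=Rn.from_quat(z['q']); Pw=cloud('wrist',z['d'],R,z['p']); np.save('pics/w1P.npy',Pw)
im=cv2.imread('pics/w1.png'); hsv=cv2.cvtColor(im,cv2.COLOR_BGR2HSV)
tab=(np.abs(Pw[...,2])<.012); tab[250:]=0; print('table z wrist',np.median(Pw[tab][:,2]))
def easelyaw(P,im,box,lo,hi):
    hsv=cv2.cvtColor(im,cv2.COLOR_BGR2HSV); m=np.zeros((420,560),bool); m[box[0]:box[1],box[2]:box[3]]=1
    w=m&(hsv[...,2]>150)&(hsv[...,1]>50)&(hsv[...,0]>12)&(hsv[...,0]<32)&(P[...,2]>lo)&(P[...,2]<hi)
    q=P[w]; 
    return len(q),cv2.minAreaRect((q[:,:2]*1000).astype(np.float32)),cv2.fitLine((q[:,:2]*1000).astype(np.float32),cv2.DIST_HUBER,0,.01,.01).ravel()
n,r,l=easelyaw(Pw,im,(60,265,180,410),.045,.12); print(n,r,np.degrees(np.arctan2(l[0],l[1])))
n,r,l=easelyaw(Pw,im,(60,265,180,410),.01,.045); print(n,r)
def frame(x,y,psi):
    f=np.array([np.cos(psi),np.sin(psi),0]); u=np.array([0,0,1.])
    zc=np.cos(np.pi/6)*u-.5*f; xc=np.cos(np.pi/6)*f+.5*u; yc=np.cross(zc,xc)
    return np.array([x,y,.152]),np.stack([xc,yc,zc],1)
def resid(v,Q):
    o,M=frame(v[0],v[1],v[2]); o=o+[0,0,v[3]]; L=(Q-o)@M; r=np.hypot(L[:,0],L[:,1]); h=L[:,2]
    cyl=np.where(h>0,np.hypot(r-26,0)*0+np.hypot((r-.026),h),abs(r-.026))
    rr=np.clip(r,.0185,.026); top=np.hypot(r-rr,h)
    cone=np.hypot(r-np.clip(.0135+(h+.009)/.009*.005,.0135,.0185),np.maximum(h,0))
    return np.minimum(np.minimum(cyl,top),cone)
if __name__=='__main__':
    for name,P,box in(('wrist',Pw,(170,255,265,325)),('top',np.load('pics/topP.npy'),(178,212,276,306)),('scene',np.load('pics/sceneP.npy'),(205,236,262,290))):
        m=np.zeros((420,560),bool); m[box[0]:box[1],box[2]:box[3]]=1
        Q=P[m&(P[...,2]>.115)&(P[...,2]<.19)]
        c0=np.median(Q,0)
        for it in range(3):
            k=[0,0,0,0]
            def fun(v): 
                vv=np.array([v[0],v[1],np.radians(-13.4),v[2]]); return resid(vv,Q)
            b=min((least_squares(fun,[c0[0]+a,c0[1]+bb,0],loss='soft_l1',f_scale=.0015) for a in(-.01,.0,.01) for bb in(-.01,0,.01)),key=lambda r:r.cost)
            break
        print(name,len(Q),c0.round(4),b.x.round(4),'med res',np.median(fun(b.x)))
E
python3 fitc.py
```

```text
table z wrist 0.00013295262052015477
6847 ((644.8576049804688, -116.2128677368164), (239.09408569335938, 80.39599609375), 76.64708709716797) 13.3839445
7042 ((613.203857421875, -108.58526611328125), (203.979248046875, 249.0977325439453), 76.57173919677734)
wrist 2898 [ 0.5912 -0.1027  0.1462] [ 0.5769 -0.0942  0.0134] med res 0.00227527958289741
top 376 [ 0.5792 -0.1096  0.1453] [ 0.5693 -0.1063  0.0147] med res 0.003330144807195879
scene 574 [ 0.597  -0.1067  0.1422] [ 0.5766 -0.1011  0.0117] med res 0.0025098562942371455
```

```bash
python3 - <<'E'
import numpy as np
P=np.load('pics/w1P.npy')
np.set_printoptions(linewidth=200,suppress=True)
for u in (300,):
  for v in range(150,262,3): print(v,(P[v,u]*1000).round(0), (P[v,u-15]*1000).round(0))
E
python3 - <<'E'
import cv2
a=cv2.imread('pics/w1.png'); cv2.imwrite('pics/w1c.png',cv2.resize(a[140:270,250:450],None,fx=4,fy=4,interpolation=2))
E
```

```text
150 [ 643. -122.   62.] [ 648. -105.   63.]
153 [ 639. -121.   60.] [ 644. -104.   61.]
156 [ 637. -120.   66.] [ 641. -103.   60.]
159 [ 634. -119.   72.] [ 638. -103.   63.]
162 [ 631. -118.   75.] [ 635. -102.   68.]
165 [ 629. -117.   81.] [ 632. -101.   72.]
168 [ 626. -117.   85.] [ 630. -100.   77.]
171 [ 624. -116.   92.] [627. -99.  83.]
174 [ 622. -115.   95.] [624. -99.  86.]
177 [ 619. -114.   99.] [622. -98.  91.]
180 [ 617. -113.  102.] [620. -97.  95.]
183 [ 615. -112.  109.] [617. -96.  98.]
186 [ 621. -111.  148.] [615. -96. 103.]
189 [ 619. -110.  152.] [612. -95. 107.]
192 [ 616. -110.  153.] [614. -95. 125.]
195 [ 614. -109.  154.] [611. -94. 129.]
198 [ 611. -108.  155.] [609. -94. 132.]
201 [ 609. -107.  157.] [607. -93. 134.]
204 [ 606. -107.  155.] [605. -92. 139.]
207 [ 602. -106.  153.] [603. -92. 142.]
210 [ 599. -105.  153.] [601. -91. 144.]
213 [ 598. -105.  156.] [599. -91. 149.]
216 [ 595. -104.  156.] [598. -90. 153.]
219 [ 592. -103.  155.] [595. -89. 155.]
222 [ 590. -102.  160.] [592. -89. 153.]
225 [ 589. -102.  163.] [588. -88. 152.]
228 [ 572. -100.  124.] [588. -87. 159.]
231 [570. -99. 127.] [585. -87. 158.]
234 [568. -98. 131.] [577. -85. 145.]
237 [566. -98. 134.] [574. -84. 144.]
240 [563. -97. 135.] [571. -83. 144.]
243 [561. -96. 139.] [568. -82. 146.]
246 [559. -96. 141.] [565. -81. 145.]
249 [556. -95. 141.] [510. -69.  22.]
252 [499. -88.  22.] [505. -67.  22.]
255 [485. -86.  -0.] [491. -64.   1.]
258 [480. -84.   1.] [486. -63.   1.]
261 [476. -83.   1.] [481. -61.   1.]
```

View pics/w1c.png

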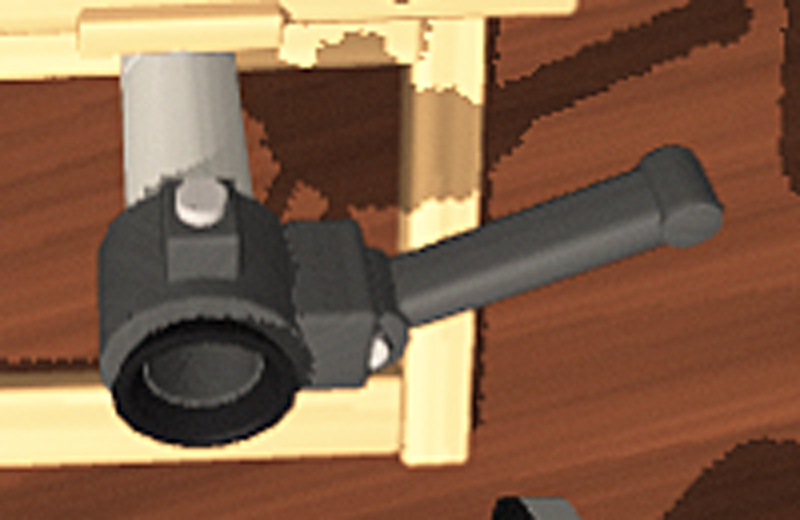

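```bash
cat > ov.py <<'E'
from fitc import *
import sys
def overlay(img,name,o,M,Rw,tw,th,rs=((.026,0),(.0185,0),(.0135,-.009))):
    a=np.linspace(0,2*np.pi,80); out=img.copy()
    cols=[(0,255,0),(0,255,255),(255,0,255)]
    for (r,h),c in zip(rs,cols):
        L=np.stack([r*np.cos(a),r*np.sin(a),0*a+h],1)@M.T+o
        cv2.polylines(out,[np.round(proj(name,L,Rw,tw)*8).astype(np.int32)],True,c,1,cv2.LINE_AA,3)
    pv=np.array([0,-.04,-.026]); dirn=np.array([np.sin(.7-th),-np.cos(.7-th),0])
    L=np.stack([pv,pv+.082*dirn])@M.T+o; print('pivot,end',L.round(4).tolist())
    cv2.polylines(out,[np.round(proj(name,L,Rw,tw)*8).astype(np.int32)],False,(0,0,255),1,cv2.LINE_AA,3)
    return out
if __name__=='__main__':
    x,y,th=map(float,sys.argv[1:4]); o,M=frame(x,y,np.radians(-13.4))
    out=[]
    big=overlay(im,'wrist',o,M,R,z['p'],th)
    cv2.imwrite('pics/ov.png',cv2.resize(big[140:270,250:450],None,fx=4,fy=4,interpolation=2))
E
python3 - <<'E'
from fitc import *
# backproject pixel to z=.152
m=manip.camera_model('wrist');K=np.array(m['mtx']);D=np.array(m['distortion']);Mt=np.array(m['mount'])
for px in((301.3,235.75),):
    c=cv2.undistortPoints(np.array([[px]],float),K,D)[0,0]; r=R.as_matrix()@(Mt[:3,:3]@np.array([c[0],c[1],1])); o=R.as_matrix()@Mt[:3,3]+z['p']
    print(o+(0.152-o[2])/r[2]*r)
P=Pw; m=np.zeros((420,560),bool); m[170:255,265:325]=1
Q=P[m&(P[...,2]>.115)&(P[...,2]<.19)]
# rim-plane selection iterative: fit plane normals to near-rim points
psi=np.radians(-13.4)
o,Mf=frame(.575,-.099,psi)
for it in range(4):
    L=(Q-o)@Mf; r=np.hypot(L[:,0],L[:,1])
    side=(L[:,2]<-.006)&(L[:,2]>-.035)&(r>.022)&(r<.030)&(np.abs(np.degrees(np.arctan2(L[:,1],L[:,0])))>25)
    f=least_squares(lambda v:np.hypot(L[side,0]-v[0],L[side,1]-v[1])-.026,[0,0],loss='soft_l1',f_scale=.001)
    print(side.sum(),f.x.round(4)); 
    t=np.abs(L[:,2])<.006; t&=(r>.019)&(r<.0255); print('rim h',t.sum(),np.median(L[t,2]), np.median(L[t&(L[:,0]>0.01),2]),np.median(L[t&(L[:,0]<-.01),2]))
    d=Mf[:,:2]@f.x; # move along plane, then slide along axis to z=.152
    o=o+d; o=o-Mf[:,2]*((o[2]-.152)/Mf[2,2]); print(o)
E
python3 ov.py .575 -.099 .3
```

```text
table z wrist 0.00013295262052015477
6847 ((644.8576049804688, -116.2128677368164), (239.09408569335938, 80.39599609375), 76.64708709716797) 13.3839445
7042 ((613.203857421875, -108.58526611328125), (203.979248046875, 249.0977325439453), 76.57173919677734)
[ 0.57373428 -0.09998313  0.152     ]
608 [-0.004 -0.001]
rim h 516 0.00045941717620628697 6.564715499819724e-05 0.00020475908773994993
[ 0.57029543 -0.09887907  0.152     ]
683 [-0.0003 -0.0001]
rim h 386 -0.0009796000536556662 -0.0009054400785187471 -0.0012076824857258656
[ 0.56991717 -0.09888559  0.152     ]
681 [-0. -0.]
rim h 381 -0.001155338400159532 -0.001085083167187049 -0.0014128063175409327
[ 0.56990239 -0.09889324  0.152     ]
682 [-0. -0.]
rim h 381 -0.001161638174044184 -0.0010877979975492992 -0.0014191060914255835
[ 0.5698986  -0.09889548  0.152     ]
table z wrist 0.00013295262052015477
6847 ((644.8576049804688, -116.2128677368164), (239.09408569335938, 80.39599609375), 76.64708709716797) 13.3839445
7042 ((613.203857421875, -108.58526611328125), (203.979248046875, 249.0977325439453), 76.57173919677734)
pivot,end [[0.5784, -0.1409, 0.1295], [0.5878, -0.2208, 0.1454]]
```

View pics/ov.png

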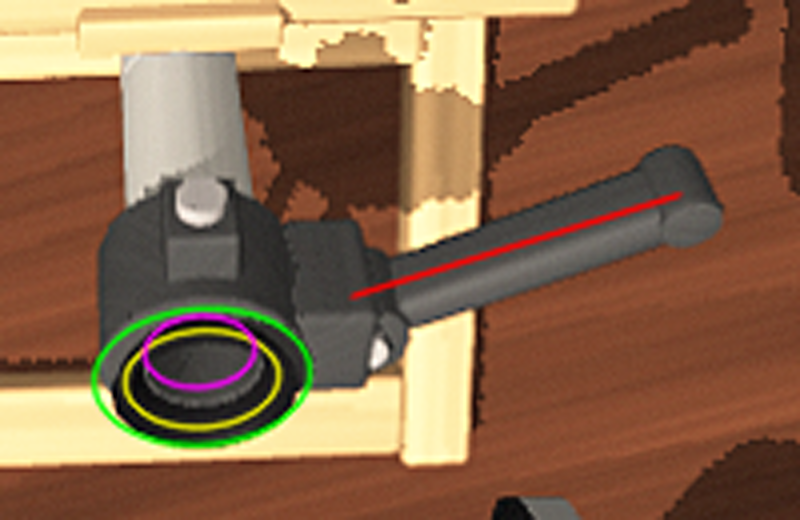

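```bash
python3 - <<'E' | tail -3
from ov import *
o,M=frame(.572,-.1,np.radians(-13.4)); th=.22
rs=((.026,-.003),(.0225,0),(.0135,-.009))
a=overlay(im,'wrist',o,M,R,z['p'],th,rs)[140:270,250:450]
b=overlay(cv2.imread('pics/top0.png'),'top',o,M,None,None,th,rs)[170:220,265:345]
c=overlay(cv2.imread('pics/scene0.png'),'scene',o,M,None,None,th,rs)[195:245,215:295]
a=cv2.resize(a,(800,520)); b=cv2.resize(b,(400,250),interpolation=2); c=cv2.resize(c,(400,250),interpolation=2)
cv2.imwrite('pics/ov2.png',cv2.resize(np.vstack([a,np.hstack([b,c])]),None,fx=.77,fy=.77))
E
```

```text
pivot,end [[0.5754, -0.1419, 0.1295], [0.5904, -0.2203, 0.1484]]
pivot,end [[0.5754, -0.1419, 0.1295], [0.5904, -0.2203, 0.1484]]
pivot,end [[0.5754, -0.1419, 0.1295], [0.5904, -0.2203, 0.1484]]
```

View pics/ov2.png

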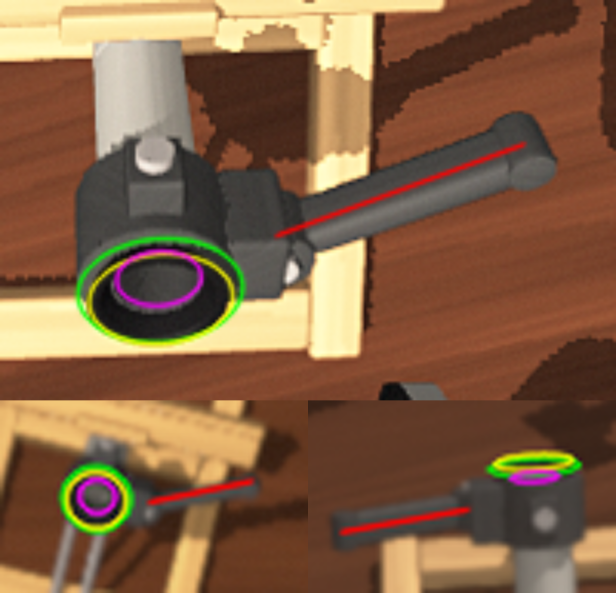

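```bash
python3 -c "
from h import *
plan([.473,.251,.36],-15.7)"
```

```text
pos [ 0.6158 -0.091   0.3707] yaw -15.6 d [-0.1428  0.342  -0.0107] dyaw -0.1 t 1.7 F [ 0.3 -0.1 -0.2] gap 1.006
[[-0.0255, -0.0323, 0.0015, np.float64(0.01)], [-0.0255, -0.0323, 0.0015, np.float64(0.01)], [-0.0255, -0.0323, 0.0015, np.float64(0.01)], [-0.0255, -0.0323, 0.0015, np.float64(0.01)], [-0.0255, -0.0323, 0.0015, np.float64(0.01)]]
[[-0.0255, -0.0323, 0.0015, np.float64(0.01)], [-0.0255, -0.0323, 0.0015, np.float64(0.01)], [-0.0255, -0.0323, 0.0015, np.float64(0.01)], [-0.0255, -0.0323, 0.0015, np.float64(0.01)]]
```

Call:
apply_moves([
  [[-0.0255,-0.0323,0.0015,0],[-0.0255,-0.0323,0.0015,0],[-0.0255,-0.0323,0.0015,0],[-0.0255,-0.0323,0.0015,0],[-0.0255,-0.0323,0.0015,0]],
])

```text
t: 2.2
tcp_pos: [0.5341, 0.0949, 0.3609]
tool_rot: [0.99, -0.141, -0.005, 0.0]
force: [0.5, -0.1, -0.8]
finger_gap: 1.003
```

Call:
apply_moves([
  [[-0.0255,-0.0323,0.0015,0],[-0.0255,-0.0323,0.0015,0],[-0.0255,-0.0323,0.0015,0],[-0.02,-0.025,0.0015,0],[0,0,0,0]],
])

```text
t: 2.7
tcp_pos: [0.4681, 0.2409, 0.3535]
tool_rot: [0.99, -0.142, -0.008, 0.002]
force: [-0.4, 0.4, -0.4]
finger_gap: 1.003
```

```bash
python3 - <<'E'
from h import *
plan([.473,.251,.30],-15.7)
s,p,R,y=state()
im,d=manip.snapshot('wrist'); cv2.imwrite('pics/w2.png',im[:,:,::-1]); np.savez('pics/w2.npz',d=d,p=p,q=s['tool_rot'])
P=cloud('wrist',d,R,p); m=(P[...,2]>.194)&(P[...,2]<.207); m[330:]=0
q=P[m]; q=q[np.linalg.norm(q[:,:2]-[.485,.247],axis=1)<.06]
print(len(q),np.median(q[:,2]),cv2.minAreaRect((q[:,:2]*1000).astype(np.float32)))
px=proj('wrist',np.array([[.473,.251,.201]]),R,p); print(px)
o=im[:,:,::-1].copy(); cv2.circle(o,tuple(np.round(px[0]).astype(int).tolist()),3,(0,0,255),1)
cv2.imwrite('pics/w2.png',o)
E
```

```text
pos [0.4681 0.2409 0.3535] yaw -16.33 d [ 0.0049  0.0101 -0.0535] dyaw 0.63 t 2.7 F [-0.4  0.4 -0.4] gap 1.003
[[0.0013, -0.0057, 0.0267, np.float64(-0.32)], [0.0013, -0.0057, 0.0267, np.float64(-0.32)]]
4335 0.20051596911286015 ((486.52276611328125, 246.0148468017578), (30.094627380371094, 77.10183715820312), 73.92035675048828)
[[261.01683255 214.3247141 ]]
```

View pics/w2.png

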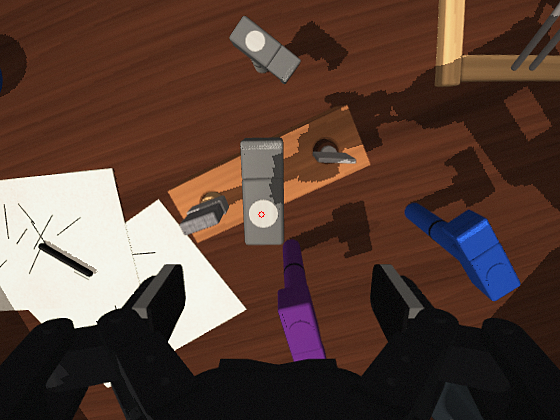

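Call:
apply_moves([
  [[0.0015,-0.005,0.03,0],[0.0015,-0.004,0.03,0],[0,0,0,0]],
])

```text
t: 3.05
tcp_pos: [0.4758, 0.2429, 0.2933]
tool_rot: [0.99, -0.144, -0.005, 0.003]
force: [-1.2, -0.6, -0.2]
finger_gap: 1.002
```

```bash
python3 -c "
from h import *
plan([.4735,.2503,.237],-16)"
```

```text
pos [0.4758 0.2429 0.2933] yaw -16.56 d [-0.0023  0.0074 -0.0563] dyaw 0.56 t 3.05 F [-1.2 -0.6 -0.2] gap 1.002
[[-0.0019, -0.0034, 0.0281, np.float64(-0.28)], [-0.0019, -0.0034, 0.0281, np.float64(-0.28)]]
```

Call:
apply_moves([
  [[-0.002,-0.006,0.022,-0.5],[-0.001,-0.002,0.022,0],[0,0,0,0],[0,0,0,0]],
])

```text
t: 3.45
tcp_pos: [0.4791, 0.2459, 0.2519]
tool_rot: [0.99, -0.143, -0.003, 0.003]
force: [0.7, -0.2, -0.1]
finger_gap: 1.001
```

```bash
python3 -c "
from h import *
plan([.4735,.2503,.237],-16)"
```

```text
pos [0.4791 0.2459 0.2519] yaw -16.41 d [-0.0056  0.0044 -0.0149] dyaw 0.41 t 3.45 F [ 0.7 -0.2 -0.1] gap 1.001
[[-0.0066, -0.0027, 0.0149, np.float64(-0.41)]]
```

Call:
apply_moves([
  [[-0.007,-0.003,0.015,0],[0,0,0,0]],
])

```text
t: 3.65
tcp_pos: [0.4754, 0.2495, 0.24]
tool_rot: [0.99, -0.144, -0.0, 0.002]
force: [-0.2, 0.2, 0.5]
finger_gap: 0.998
```

```bash
python3 -c "
from h import *
plan([.4735,.2503,.237],-16)"
```

```text
pos [0.4754 0.2495 0.24  ] yaw -16.53 d [-0.0019  0.0008 -0.003 ] dyaw 0.53 t 3.65 F [-0.2  0.2  0.5] gap 0.998
[[-0.002, -0.0003, 0.003, np.float64(-0.53)]]
```

Call:
apply_moves([
  [[-0.0025,-0.001,0.003,-0.5],[0,0,0,0],[0,0,0,0],[0,0,0,0],[0,0,0,0]],
], fingers=0.2, newtons=40)

```text
t: 4.15
tcp_pos: [0.4761, 0.2508, 0.2417]
tool_rot: [0.99, -0.139, 0.004, 0.001]
force: [-1.0, 1.0, -1.7]
finger_gap: 0.343
```

Call:
apply_moves([
  [[0,0,0,0],[0,0,0,0],[0,0,0,0],[0,0,0,0]],
])

```text
t: 4.55
tcp_pos: [0.476, 0.2508, 0.2415]
tool_rot: [0.99, -0.139, 0.004, 0.001]
force: [-0.8, 0.5, 0.1]
finger_gap: 0.347
```

Call:
apply_moves([
  [[0,0,-0.02,0],[0,0,-0.04,0],[0,0,-0.045,0],[0,0,-0.045,0],[0,0,-0.02,0]],
])

```text
t: 5.05
tcp_pos: [0.4746, 0.251, 0.412]
tool_rot: [0.99, -0.139, -0.0, 0.003]
force: [0.9, 0.7, -2.4]
finger_gap: 0.348
```

```bash
python3 - <<'E'
from h import *
plan([.58,-.1,.41],-13.4)
p,d=manip.snapshot('scene'); cv2.imwrite('pics/s1.png',p[:,:,::-1])
E
```

```text
pos [0.4746 0.251  0.412 ] yaw -16.02 d [ 0.1054 -0.351  -0.002 ] dyaw 2.62 t 5.05 F [ 0.9  0.7 -2.4] gap 0.348
[[0.022, 0.0343, 0.0004, np.float64(-0.29)], [0.0219, 0.0344, 0.0004, np.float64(-0.29)], [0.0217, 0.0345, 0.0004, np.float64(-0.29)], [0.0215, 0.0346, 0.0004, np.float64(-0.29)], [0.0213, 0.0347, 0.0004, np.float64(-0.29)]]
[[0.0211, 0.0348, 0.0004, np.float64(-0.29)], [0.021, 0.0349, 0.0004, np.float64(-0.29)], [0.0208, 0.035, 0.0004, np.float64(-0.29)], [0.0206, 0.0351, 0.0004, np.float64(-0.29)]]
```

View pics/s1.png

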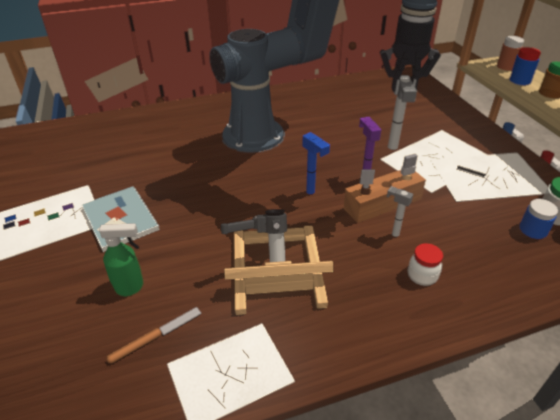

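Call:
apply_moves([
  [[0.012,0.018,0,-0.5],[0.022,0.035,0,-0.5],[0.022,0.035,0,-0.5],[0.022,0.035,0,-0.5],[0.022,0.035,0,-0.5]],
])

```text
t: 5.6
tcp_pos: [0.5298, 0.0731, 0.4114]
tool_rot: [0.994, -0.111, -0.001, 0.001]
force: [0.4, 0.3, -1.6]
finger_gap: 0.343
```

Call:
apply_moves([
  [[0.021,0.035,0,0],[0.02,0.035,0,0],[0.02,0.035,0,0],[0.014,0.025,0,0],[0.008,0.012,0,0]],
])

```text
t: 6.1
tcp_pos: [0.5787, -0.0934, 0.4024]
tool_rot: [0.994, -0.113, -0.007, -0.0]
force: [-0.3, 0.9, -2.0]
finger_gap: 0.342
```

```bash
python3 -c "
from h import *
plan([.5744,-.1,.409],-13.4)"
```

```text
pos [ 0.5787 -0.0934  0.4024] yaw -13.01 d [-0.0043 -0.0066  0.0066] dyaw -0.39 t 6.1 F [-0.3  0.9 -2. ] gap 0.342
[[-0.0027, 0.0074, -0.0066, np.float64(0.39)]]
```

Call:
apply_moves([
  [[-0.003,0.007,-0.007,0],[-0.001,0.001,0,0],[0,0,0,0]],
])

```text
t: 6.4
tcp_pos: [0.5717, -0.1002, 0.407]
tool_rot: [0.993, -0.114, -0.01, -0.002]
force: [-0.5, 0.3, -1.5]
finger_gap: 0.342
```

```bash
cat > look.py <<'E'
from h import *
import sys
from fitc import frame
tag=sys.argv[1]; rim=np.array([.572,-.0995]); plan([.5744,-.1,.409],-13.4)
s,p,R,y=state(); print('tilt z axis',R.as_matrix()[:,2].round(4))
o,M=frame(*rim,np.radians(-13.4)); outs=[]
box={'scene':(90,270,210,350),'top':(140,230,240,360)}
for n in ('scene','top'):
    im,d=manip.snapshot(n); np.save(f'pics/{n}{tag}.npy',d); cv2.imwrite(f'pics/{n}{tag}.png',im[:,:,::-1]); b=box[n]
    c=im[b[0]:b[1],b[2]:b[3],::-1]; outs.append(cv2.resize(c,None,fx=580/c.shape[0] if n=='scene' else 3,fy=580/c.shape[0] if n=='scene' else 3,interpolation=2))
h=580; top=np.zeros((h,outs[1].shape[1],3),np.uint8); top[:outs[1].shape[0]]=outs[1]
cv2.imwrite(f'pics/look{tag}.png',np.hstack([outs[0],top])[:, :800])
E
python3 look.py A | grep -v table
```

```text
6847 ((644.8541259765625, -116.22726440429688), (239.09410095214844, 80.39617919921875), 76.64720916748047) 13.383794
7042 ((613.2008056640625, -108.59977722167969), (203.97927856445312, 249.09776306152344), 76.57189178466797)
pos [ 0.5717 -0.1002  0.407 ] yaw -13.09 d [0.0027 0.0002 0.002 ] dyaw -0.31 t 6.4 F [-0.5  0.3 -1.5] gap 0.342
[[0.0026, -0.0008, -0.002, np.float64(0.31)]]
tilt z axis [-0.0189  0.0054 -0.9998]
```

View pics/lookA.png

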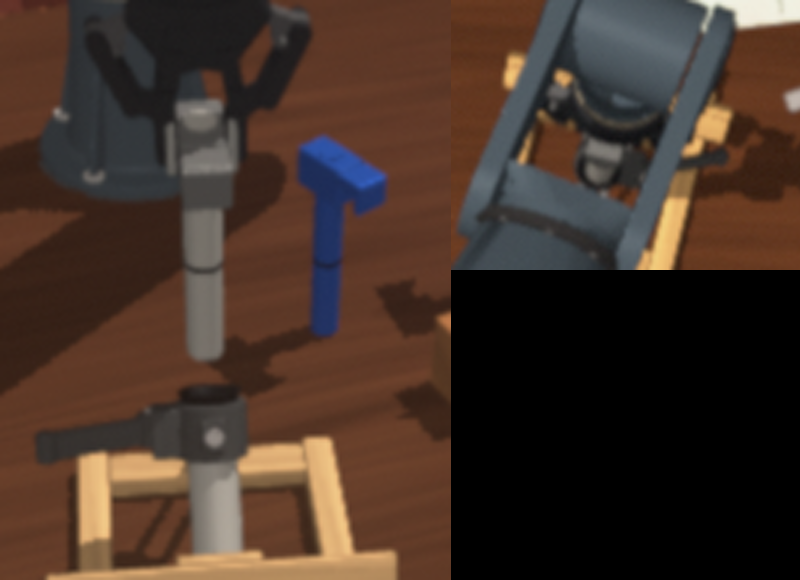

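```bash
python3 - <<'E' | tail -12
from h import *
from fitc import frame
s,p,R,y=state(); A=R.as_matrix()
o,M=frame(.572,-.0995,np.radians(-13.4))
foot=p+A@np.array([-.0025,0,.2265]); print('foot pred',foot.round(4)); print('proj foot',proj('scene',foot),'rim',proj('scene',o))
P=cloud('scene',np.load('pics/sceneA.npy'))
q=P[152:202,255:290].reshape(-1,3); q=q[(np.linalg.norm(q[:,:2]-foot[:2],axis=1)<.035)&(q[:,2]>.18)&(q[:,2]<.30)]
from scipy.optimize import least_squares
# fit tube radius 12.5
def f(v): 
    a=np.array([v[0],v[1],.2]); dd=np.array([v[2],v[3],1]); dd/=np.linalg.norm(dd); w=q-a; return np.linalg.norm(w-np.outer(w@dd,dd),axis=1)-.0125
r=least_squares(f,[foot[0],foot[1],0,0],loss='soft_l1',f_scale=.001); print(len(q),r.x.round(4),np.median(abs(r.fun)),q[:,2].min())
# collar cylinder from same camera
m=cloud('scene',np.load('pics/scene0.npy'))[195:245,255:295].reshape(-1,3)
L=(m-o)@M
for it in range(3):
    rr=np.hypot(L[:,0],L[:,1]); sd=(L[:,2]<-.005)&(L[:,2]>-.036)&(rr>.021)&(rr<.031)&(np.abs(np.degrees(np.arctan2(L[:,1],L[:,0])))>25)
    g=least_squares(lambda v:np.hypot(L[sd,0]-v[0],L[sd,1]-v[1])-.026,[0,0],loss='soft_l1',f_scale=.001); print(sd.sum(),g.x.round(4)); L[:,:2]-=g.x
# column r=18 
o2,_=frame(.572,-.0995,np.radians(-13.4))
for nm,Pc in(('scene',cloud('scene',np.load('pics/scene0.npy'))),('wrist',np.load('pics/w1P.npy'))):
    m=Pc.reshape(-1,3); L=(m-o2)@M; rr=np.hypot(L[:,0],L[:,1]); sd=(L[:,2]<-.058)&(L[:,2]>-.095)&(rr<.024)&(rr>.01)
    for i in range(4):
        g=least_squares(lambda v:np.hypot(L[sd,0]-v[0],L[sd,1]-v[1])-.018,[0,0],loss='soft_l1',f_scale=.001); rr=np.hypot(L[:,0]-g.x[0],L[:,1]-g.x[1]); sd=(L[:,2]<-.058)&(L[:,2]>-.095)&(abs(rr-.018)<.004)
    print('column',nm,sd.sum(),g.x.round(4))
E
```

```text
table z wrist 0.00013724372810877683
6847 ((644.854248046875, -116.22752380371094), (239.0941162109375, 80.396240234375), 76.64720916748047) 13.383807
7042 ((613.2009887695312, -108.60002136230469), (203.979248046875, 249.09776306152344), 76.5718765258789)
foot pred [ 0.5655 -0.0982  0.1811]
proj foot [[272.82803785 198.67711721]] rim [[273.41768138 210.44134651]]
495 [ 0.565  -0.0969  0.0216 -0.0029] 0.0007144380734638821 0.18109155602927404
193 [-0.0022  0.0013]
197 [-0.0004  0.0003]
193 [-0.0001  0.0001]
column scene 243 [-0.0027  0.0027]
column wrist 656 [-0.0017  0.0003]
```

```bash
sed -i '/^n,r,l=/d;/^tab=/d' fitc.py; cat > foot.py <<'E'
from h import *
from fitc import frame
import sys
RIM=(.570,-.0988)
def foot():
    s,p,R,y=state(); return p+R.as_matrix()@np.array([-.0025,0,.2265])
if __name__=='__main__':
    o,M=frame(*RIM,np.radians(-13.4)); s,p,R,y=state(); f=foot()
    t=o+M@np.array([float(sys.argv[1])/1e3,0,float(sys.argv[2])/1e3]); print('foot',f.round(4),'bore frame mm',((f-o)@M*1e3).round(1),'zaxis',R.as_matrix()[:,2].round(3)); plan(p+t-f,-13.4)
E
python3 foot.py -2 -3
```

```text
foot [ 0.5655 -0.0982  0.1811] bore frame mm [10.6 -0.5 27.4] zaxis [-0.018  0.005 -1.   ]
pos [ 0.572  -0.0999  0.4075] yaw -13.04 d [ 0.0043 -0.0006 -0.0327] dyaw -0.36 t 6.5 F [ 0.1  0.1 -1.9] gap 0.344
[[0.0049, -0.0004, 0.0326, np.float64(0.36)]]
```

Call:
apply_moves([
  [[0.004,0,0.01,0.3],[0.002,0,0.01,0],[0,0,0,0]],
])

```text
t: 6.8
tcp_pos: [0.5775, -0.0983, 0.3863]
tool_rot: [0.993, -0.115, -0.009, -0.002]
force: [-1.3, -0.3, -1.8]
finger_gap: 0.346
```

```bash
python3 foot.py -2 -3
```

```text
foot [ 0.5713 -0.0966  0.1599] bore frame mm [4.5 2.4 6.4] zaxis [-0.017  0.005 -1.   ]
pos [ 0.5775 -0.0983  0.3863] yaw -13.16 d [-0.0015 -0.0021 -0.0115] dyaw -0.24 t 6.8 F [-1.3 -0.3 -1.8] gap 0.346
[[-0.0008, 0.0024, 0.0115, np.float64(0.24)]]
```

Call:
apply_moves([
  [[-0.001,0.0025,0.005,0.2],[0,0,0.005,0],[0,0,0,0]],
])

```text
t: 7.1
tcp_pos: [0.5756, -0.1, 0.3745]
tool_rot: [0.993, -0.116, -0.01, -0.002]
force: [-1.3, -0.8, -1.4]
finger_gap: 0.344
```

```bash
python3 foot.py -2 -5; python3 look.py B
```

```text
foot [ 0.5689 -0.0981  0.1481] bore frame mm [-3.1  0.4 -2.8] zaxis [-0.019  0.006 -1.   ]
pos [ 0.5756 -0.1     0.3745] yaw -13.32 d [ 0.0019 -0.0009 -0.0014] dyaw -0.08 t 7.1 F [-1.3 -0.8 -1.4] gap 0.344
[[0.0021, 0.0004, 0.0014, np.float64(0.08)]]
pos [ 0.5756 -0.1     0.3745] yaw -13.32 d [-0.0012 -0.      0.0345] dyaw -0.08 t 7.1 F [-1.3 -0.8 -1.4] gap 0.344
[[-0.0018, 0.0002, -0.0345, np.float64(0.08)]]
tilt z axis [-0.0188  0.0058 -0.9998]
```

View pics/lookB.png

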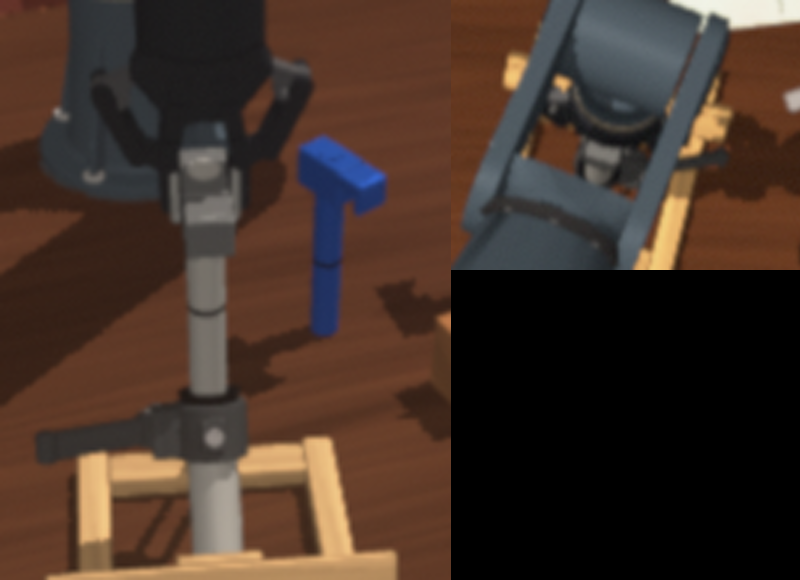

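```bash
python3 foot.py -4 -12
```

```text
foot [ 0.5695 -0.0984  0.1488] bore frame mm [-2.1  0.3 -2.4] zaxis [-0.018  0.005 -1.   ]
pos [ 0.5759 -0.1002  0.3752] yaw -13.32 d [ 0.003  -0.001  -0.0092] dyaw -0.08 t 7.2 F [-0.2  0.4 -2. ] gap 0.345
[[0.0033, 0.0003, 0.0092, np.float64(0.08)]]
```

Call:
apply_moves([
  [[0.003,0.0004,0.004,0],[0,0,0.004,0],[0,0,0,0]],
])

```text
t: 7.5
tcp_pos: [0.5792, -0.1016, 0.3673]
tool_rot: [0.993, -0.116, -0.008, -0.001]
force: [-0.0, -0.5, -1.5]
finger_gap: 0.342
```

```bash
python3 foot.py -4 -12
```

```text
foot [ 0.5732 -0.0999  0.1409] bore frame mm [ -2.6  -0.4 -11.3] zaxis [-0.016  0.005 -1.   ]
pos [ 0.5792 -0.1016  0.3673] yaw -13.34 d [-0.0007  0.0006 -0.0013] dyaw -0.06 t 7.5 F [-0.  -0.5 -1.5] gap 0.342
[[-0.0008, -0.0004, 0.0013, np.float64(0.06)]]
```

Call:
apply_moves([
  [[-0.008,0,0.001,0],[-0.008,0,0.0015,0],[-0.008,0,0.002,0]],
], newtons=25)

```text
t: 7.8
tcp_pos: [0.5593, -0.0972, 0.3666]
tool_rot: [0.993, -0.116, 0.0, -0.0]
force: [2.5, 0.0, 5.5]
finger_gap: 0.345
```

```bash
python3 foot.py -4 -12;python3 look.py C
```

```text
foot [ 0.5571 -0.0966  0.1401] bore frame mm [-17.3  -0.8  -3.8] zaxis [ 0.001  0.    -1.   ]
pos [ 0.5593 -0.0972  0.3666] yaw -13.35 d [ 0.0154 -0.0028 -0.0005] dyaw -0.05 t 7.8 F [2.5 0.  5.5] gap 0.345
[[0.0156, -0.0008, 0.0005, np.float64(0.05)]]
pos [ 0.5593 -0.0972  0.3666] yaw -13.35 d [ 0.0151 -0.0028  0.0424] dyaw -0.05 t 7.8 F [2.5 0.  5.5] gap 0.345
[[0.0077, -0.0004, -0.0212, np.float64(0.02)], [0.0077, -0.0004, -0.0212, np.float64(0.02)]]
tilt z axis [ 9.e-04  1.e-04 -1.e+00]
```

View pics/lookC.png

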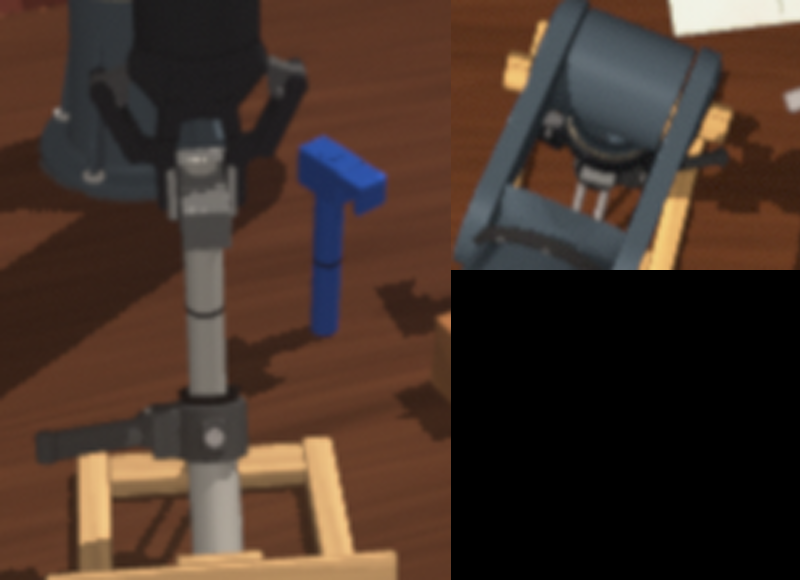

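```bash
cat > tube.py <<'E'
from h import *
from fitc import frame
from scipy.optimize import least_squares
import sys
def tube(tag,p0=None):
    o,M=frame(.570,-.0988,np.radians(-13.4)); f=np.array([np.cos(np.radians(-13.4)),np.sin(np.radians(-13.4)),0]); l=np.array([-f[1],f[0],0])
    P=cloud('scene',np.load(f'pics/scene{tag}.npy')); im=cv2.imread(f'pics/scene{tag}.png').astype(int)
    sat=im.max(2)-im.min(2); m=np.zeros((420,560),bool); m[100:235,240:310]=1
    q=P[m&(sat<28)&(im.max(2)>75)&(im.max(2)<215)]
    w=(q-o); q=q[(w[:,2]>.018)&(abs(w@l)<.025)&(w@f>-.12)&(w@f<.03)]
    lim=float(sys.argv[2]) if len(sys.argv)>2 else .27
    q=q[q[:,2]<lim]
    def fun(v):
        a=o+f*v[0]+l*v[1]; d=np.array([0,0,1])-f*np.tan(v[2])+l*np.tan(v[3]); d/=np.linalg.norm(d); w=q-a; return np.linalg.norm(w-np.outer(w@d,d),axis=1)-.0125
    r=min((least_squares(fun,[0,0,t,0],loss='soft_l1',f_scale=.001) for t in(0,.25,.5)),key=lambda r:r.cost)
    print('tube n',len(q),'at rim height: f,l mm',(r.x[:2]*1e3).round(1),'tilt back deg, lateral deg',np.degrees(r.x[2:]).round(1),'res',np.median(abs(r.fun)).round(4),'z',q[:,2].min().round(3),q[:,2].max().round(3))
if __name__=='__main__': tube(sys.argv[1])
E
for t in A B C; do python3 tube.py $t; done
```

```text
tube n 336 at rim height: f,l mm [-6.7  0.8] tilt back deg, lateral deg [-1.6 -0. ] res 0.0007 z 0.181 0.27
tube n 397 at rim height: f,l mm [-2.1  1.6] tilt back deg, lateral deg [-1.4  0.3] res 0.0007 z 0.171 0.27
tube n 406 at rim height: f,l mm [-3.1  1.5] tilt back deg, lateral deg [ 3.7 -0.1] res 0.0007 z 0.17 0.269
```

Call:
apply_moves([
  [[-0.008,0,0.003,0],[-0.008,0,0.003,0],[-0.008,0,0.0035,0],[-0.008,0,0.004,0]],
])

```text
t: 8.3
tcp_pos: [0.5323, -0.0907, 0.3638]
tool_rot: [0.993, -0.116, 0.015, 0.002]
force: [1.5, 0.5, 10.9]
finger_gap: 0.348
```

```bash
python3 foot.py -4 -12 | grep pos;python3 look.py D >/dev/null; python3 tube.py D
```

```text
pos [ 0.5323 -0.0907  0.3638] yaw -13.37 d [ 0.036  -0.0074  0.0023] dyaw -0.03 t 8.3 F [ 1.5  0.5 10.9] gap 0.348
tube n 458 at rim height: f,l mm [-4.8  1.4] tilt back deg, lateral deg [12.2 -0. ] res 0.0009 z 0.17 0.27
```

View pics/lookD.png

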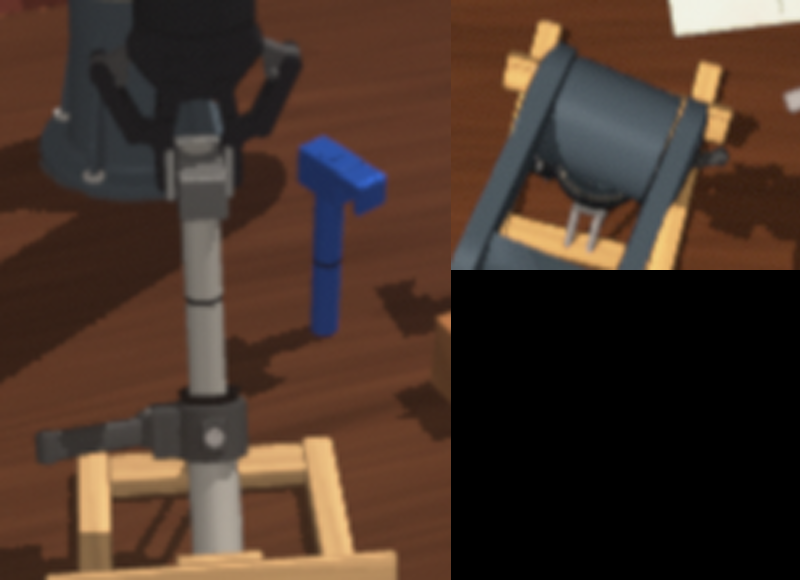

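Call:
apply_moves([
  [[-0.008,0,0.003,0],[-0.008,0,0.0035,0],[-0.008,0,0.004,0],[-0.008,0,0.0045,0]],
])

```text
t: 8.8
tcp_pos: [0.5033, -0.0835, 0.3564]
tool_rot: [0.993, -0.116, 0.025, 0.004]
force: [0.3, 0.9, 11.1]
finger_gap: 0.346
```

```bash
python3 foot.py -4 -12 | grep pos;python3 look.py E >/dev/null; python3 tube.py E
```

```text
pos [ 0.5033 -0.0835  0.3564] yaw -13.36 d [ 0.0605 -0.0132  0.0096] dyaw -0.04 t 8.8 F [ 0.3  0.9 11.1] gap 0.346
tube n 517 at rim height: f,l mm [-6.6  1.6] tilt back deg, lateral deg [21.8 -0.1] res 0.0009 z 0.17 0.27
```

Call:
apply_moves([
  [[-0.008,0,0.0045,0],[-0.008,0,0.0045,0],[-0.007,0,0.0045,0]],
])

```text
t: 9.2
tcp_pos: [0.4805, -0.0779, 0.346]
tool_rot: [0.993, -0.116, 0.029, 0.005]
force: [0.3, 0.4, 6.8]
finger_gap: 0.347
```

```bash
python3 foot.py -4 -12 | grep pos;python3 look.py F >/dev/null; python3 tube.py F
```

```text
pos [ 0.4805 -0.0779  0.346 ] yaw -13.33 d [ 0.0815 -0.0182  0.0198] dyaw -0.07 t 9.2 F [0.3 0.4 6.8] gap 0.347
tube n 554 at rim height: f,l mm [-6.7  1.4] tilt back deg, lateral deg [30.6  0. ] res 0.0009 z 0.17 0.27
```

View pics/lookF.png

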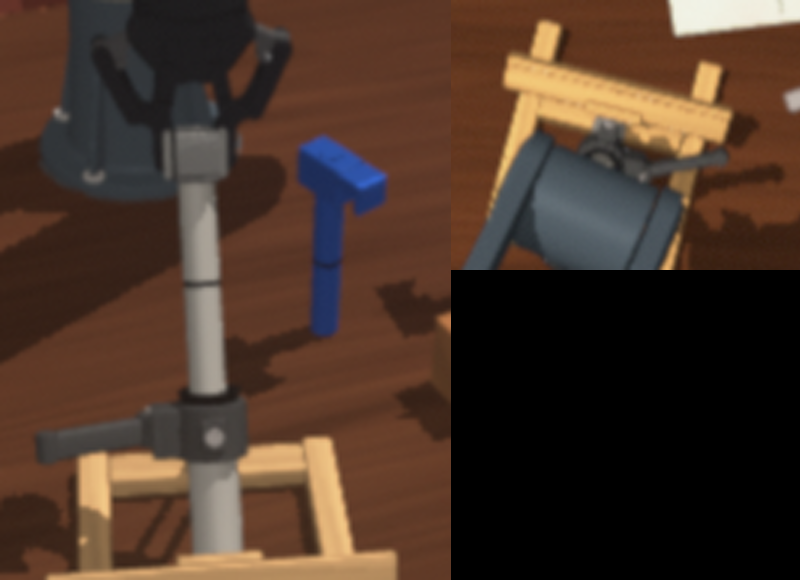

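```bash
cat > ax.py <<'E'
from h import *
from fitc import frame
import sys
a=[float(v)/1e3 for v in sys.argv[1:4]]  # xc, yc, depth mm
n=int(sys.argv[4]); o,M=frame(.570,-.0988,np.radians(-13.4)); s,p,R,y=state()
d=M@np.array([a[0],a[1],-a[2]]); print('zaxis',R.as_matrix()[:,2].round(3),'ftq',s['ft_torque'].round(2),'F axis frame',(np.array(s['force'])@M).round(1),'tcp bore mm',((p-o)@M*1e3).round(1)); plan(p+d,None,n)
E
python3 ax.py 5 0 5 2; python3 ax.py 0 0 10 1
```

```text
zaxis [ 0.054 -0.016 -0.998] ftq [ 0.04 -0.3  -0.  ] F axis frame [ 2.1 -0.1  4.9] tcp bore mm [ 16.2  -0.3 214. ]
pos [ 0.4795 -0.0776  0.3454] yaw -13.34 d [ 0.0066 -0.0016 -0.0018] dyaw 0 t 9.3 F [-0.6  0.1  5.3] gap 0.346
[[0.0034, 0.0, 0.0011, 0.0], [0.0034, 0.0, 0.0011, 0.0]]
zaxis [ 0.054 -0.016 -0.998] ftq [ 0.04 -0.3  -0.  ] F axis frame [ 2.1 -0.1  4.9] tcp bore mm [ 16.2  -0.3 214. ]
pos [ 0.4795 -0.0776  0.3454] yaw -13.34 d [ 0.0049 -0.0012 -0.0087] dyaw 0 t 9.3 F [-0.6  0.1  5.3] gap 0.346
[[0.0045, -0.0, 0.0089, 0.0]]
```

Call:
apply_moves([
  [[0.003,0,0.002,0],[0.003,0,0.002,0],[0.003,0,0.004,0]],
], newtons=40)

```text
t: 9.6
tcp_pos: [0.4853, -0.0785, 0.3415]
tool_rot: [0.993, -0.116, 0.027, 0.005]
force: [-9.4, 2.4, 28.5]
finger_gap: 0.343
```

```bash
python3 ax.py 0 0 10 1;python3 look.py G >/dev/null; python3 tube.py G
```

```text
zaxis [ 0.053 -0.016 -0.998] ftq [0.54 1.1  0.07] F axis frame [ 5.9  0.2 29.5] tcp bore mm [1.930e+01 1.000e-01 2.077e+02]
pos [ 0.4853 -0.0785  0.3415] yaw -13.29 d [ 0.0049 -0.0012 -0.0087] dyaw 0 t 9.6 F [-9.4  2.4 28.5] gap 0.343
[[0.0045, -0.0, 0.0089, 0.0]]
tube n 570 at rim height: f,l mm [-3.3  1.6] tilt back deg, lateral deg [30.9  0.3] res 0.0009 z 0.17 0.27
```

```bash
python3 ax.py 4 0 1 1
```

```text
zaxis [ 0.053 -0.016 -0.998] ftq [0.31 0.22 0.04] F axis frame [ 3.1  1.  15.4] tcp bore mm [1.930e+01 2.000e-01 2.078e+02]
pos [ 0.4852 -0.0784  0.3416] yaw -13.28 d [ 0.0039 -0.0009  0.0011] dyaw 0 t 9.7 F [-4.6  2.1 14.9] gap 0.348
[[0.004, 0.0, -0.0009, 0.0]]
```

Call:
apply_moves([
  [[0.004,0,-0.001,0],[0.0025,0,0.002,0],[0.002,0,0.004,0]],
])

```text
t: 10.0
tcp_pos: [0.4905, -0.0793, 0.337]
tool_rot: [0.993, -0.115, 0.025, 0.005]
force: [0.9, 0.0, 1.5]
finger_gap: 0.342
```

```bash
python3 ax.py 0 0 10 1;python3 look.py H >/dev/null; python3 tube.py H
```

```text
zaxis [ 0.048 -0.015 -0.999] ftq [-0.03 -0.56  0.01] F axis frame [1.5 0.2 0.9] tcp bore mm [ 21.6   0.5 201.2]
pos [ 0.4905 -0.0793  0.337 ] yaw -13.25 d [ 0.0049 -0.0012 -0.0087] dyaw 0 t 10.0 F [0.9 0.  1.5] gap 0.342
[[0.0046, -0.0, 0.0089, 0.0]]
tube n 560 at rim height: f,l mm [-1.5  2. ] tilt back deg, lateral deg [30.9  0.3] res 0.0009 z 0.17 0.27
```

Call:
apply_moves([
  [[0.0025,0,0.0045,0],[0.0025,0,0.0045,0],[0.0025,0,0.0045,0]],
], newtons=60)

```text
t: 10.4
tcp_pos: [0.4981, -0.0811, 0.3247]
tool_rot: [0.993, -0.115, 0.023, 0.005]
force: [-3.3, 1.0, 11.6]
finger_gap: 0.345
```

```bash
python3 ax.py 0 0 10 1
```

```text
zaxis [ 0.045 -0.015 -0.999] ftq [0.05 0.2  0.02] F axis frame [ 2.8  0.2 11.7] tcp bore mm [ 22.3   0.6 186.6]
pos [ 0.4981 -0.0811  0.3247] yaw -13.22 d [ 0.0049 -0.0012 -0.0087] dyaw 0 t 10.4 F [-3.3  1.  11.6] gap 0.345
[[0.0046, -0.0, 0.0089, 0.0]]
```

Call:
apply_moves([
  [[0.0028,0,0.0055,0],[0.0028,0,0.0055,0],[0.0028,0,0.0055,0],[0.0028,0,0.0055,0]],
])

```text
t: 10.8
tcp_pos: [0.5089, -0.0836, 0.3071]
tool_rot: [0.993, -0.115, 0.022, 0.005]
force: [-4.0, 1.0, 11.0]
finger_gap: 0.347
```

```bash
python3 ax.py 0 0 10 1;python3 look.py I >/dev/null; python3 tube.py I .25
```

```text
zaxis [ 0.043 -0.015 -0.999] ftq [0.16 0.22 0.03] F axis frame [ 2.   0.  11.6] tcp bore mm [ 23.    0.6 165.8]
pos [ 0.5089 -0.0836  0.3071] yaw -13.15 d [ 0.0049 -0.0012 -0.0087] dyaw 0 t 10.8 F [-4.  1. 11.] gap 0.347
[[0.0046, -0.0, 0.0089, 0.0]]
tube n 408 at rim height: f,l mm [-2.2  2.5] tilt back deg, lateral deg [29.8 -0.1] res 0.001 z 0.17 0.25
```

View pics/lookI.png

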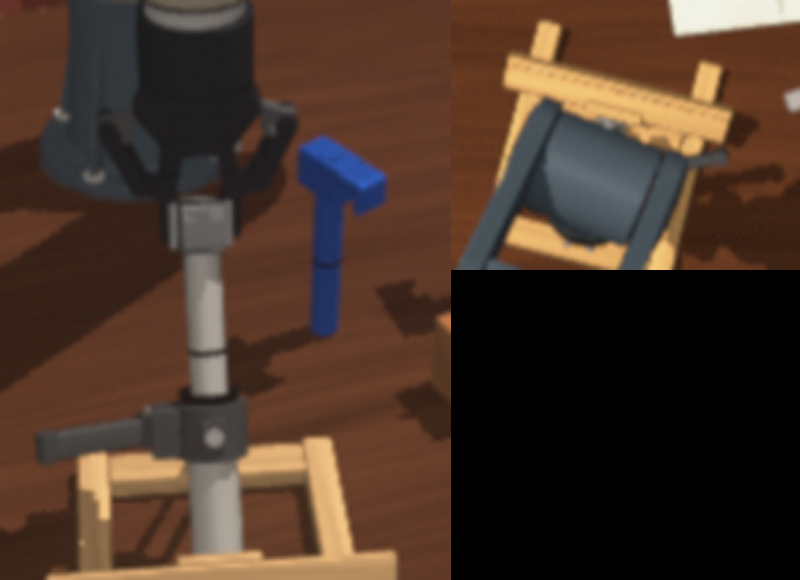

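```bash
cat > ring.py <<'E'
from h import *
from fitc import frame
from scipy.ndimage import map_coordinates
import sys
# sample intensity profile along the camera-facing generator of the tube, vs axial height h above rim
def prof(tag,rim=(.570,-.0988)):
    im=cv2.cvtColor(cv2.imread(f'pics/scene{tag}.png'),cv2.COLOR_BGR2GRAY).astype(float)
    o,M=frame(*rim,np.radians(-13.4)); m=manip.camera_model('scene'); C=-np.array(m['R']).T@np.array(m['t'])
    v=(C-o)@M; phi=np.arctan2(v[1],v[0]); hs=np.arange(-.004,.06,.0005); acc=0
    for dphi in np.radians([-30,-15,0,15,30]):
        X=np.stack([.0125*np.cos(phi+dphi)+0*hs,.0125*np.sin(phi+dphi)+0*hs,hs],1)@M.T+o
        px=proj('scene',X); acc=acc+map_coordinates(im,[px[:,1],px[:,0]],order=1)
    return hs,acc/5
if __name__=='__main__':
    hs,a=prof(sys.argv[1])
    print([(round(h*1e3,1),int(x)) for h,x in zip(hs,a)][::2])
E
python3 ring.py I
```

```text
[(np.float64(-4.0), 72), (np.float64(-3.0), 91), (np.float64(-2.0), 108), (np.float64(-1.0), 124), (np.float64(0.0), 134), (np.float64(1.0), 138), (np.float64(2.0), 141), (np.float64(3.0), 141), (np.float64(4.0), 141), (np.float64(5.0), 141), (np.float64(6.0), 141), (np.float64(7.0), 141), (np.float64(8.0), 141), (np.float64(9.0), 142), (np.float64(10.0), 141), (np.float64(11.0), 141), (np.float64(12.0), 141), (np.float64(13.0), 141), (np.float64(14.0), 141), (np.float64(15.0), 141), (np.float64(16.0), 142), (np.float64(17.0), 142), (np.float64(18.0), 141), (np.float64(19.0), 140), (np.float64(20.0), 139), (np.float64(21.0), 133), (np.float64(22.0), 126), (np.float64(23.0), 112), (np.float64(24.0), 94), (np.float64(25.0), 81), (np.float64(26.0), 78), (np.float64(27.0), 79), (np.float64(28.0), 97), (np.float64(29.0), 115), (np.float64(30.0), 126), (np.float64(31.0), 135), (np.float64(32.0), 139), (np.float64(33.0), 141), (np.float64(34.0), 141), (np.float64(35.0), 141), (np.float64(36.0), 141), (np.float64(37.0), 141), (np.float64(38.0), 141), (np.float64(39.0), 141), (np.float64(40.0), 141), (np.float64(41.0), 141), (np.float64(42.0), 141), (np.float64(43.0), 141), (np.float64(44.0), 141), (np.float64(45.0), 141), (np.float64(46.0), 141), (np.float64(47.0), 141), (np.float64(48.0), 141), (np.float64(49.0), 141), (np.float64(50.0), 141), (np.float64(51.0), 141), (np.float64(52.0), 141), (np.float64(53.0), 141), (np.float64(54.0), 141), (np.float64(55.0), 141), (np.float64(56.0), 141), (np.float64(57.0), 141), (np.float64(58.0), 141), (np.float64(59.0), 141)]
```

```bash
cat > wl.py <<'E'
from h import *
import sys
s,p,R,y=state(); im,d=manip.snapshot('wrist'); t=sys.argv[1]
cv2.imwrite(f'pics/w{t}.png',im[:,:,::-1]); np.savez(f'pics/w{t}.npz',d=d,p=p,q=s['tool_rot'])
E
python3 wl.py I
```

```text
(no output)
```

View pics/wI.png

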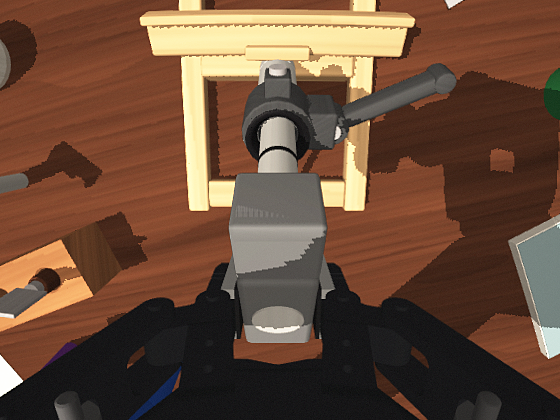

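```bash
cat > wr.py <<'E'
from h import *
from fitc import frame
from ring import map_coordinates
import sys
t=sys.argv[1]; rim=(.570,-.0988); z=np.load(f'pics/w{t}.npz'); R=Rn.from_quat(z['q']); p=z['p']
bgr=cv2.imread(f'pics/w{t}.png'); im=cv2.cvtColor(bgr,cv2.COLOR_BGR2GRAY).astype(float)
o,M=frame(*rim,np.radians(-13.4)); C=p+R.as_matrix()@np.array(manip.camera_model('wrist')['mount'])[:3,3]
v=(C-o)@M; phi=np.arctan2(v[1],v[0]); print('cam in bore',v.round(3)); hs=np.arange(-.015,.05,.0005)
acc=0
for dp in np.radians([-25,-10,0,10,25]):
    X=np.stack([.0125*np.cos(phi+dp)+0*hs,.0125*np.sin(phi+dp)+0*hs,hs],1)@M.T+o; px=proj('wrist',X,R,p); acc=acc+map_coordinates(im,[px[:,1],px[:,0]],order=1)/5
print([(round(float(h)*1e3,1),int(x)) for h,x in zip(hs,acc)][::2])
a=np.linspace(0,2*np.pi,90); out=cv2.resize(bgr[60:180,210:350],None,fx=5,fy=5,interpolation=2)
def draw(r,h,c):
    L=np.stack([r*np.cos(a),r*np.sin(a),0*a+h],1)@M.T+o; q=(proj('wrist',L,R,p)-[210,60]+.5)*5-.5
    cv2.polylines(out,[np.round(q).astype(np.int32)],True,c,1,cv2.LINE_AA)
draw(.0225,0,(0,255,255)); draw(.026,-.003,(0,255,0)); 
hr=float(sys.argv[2])/1e3; draw(.0125,hr+.002,(0,0,255)); draw(.0125,hr-.002,(0,0,255))
cv2.imwrite(f'pics/wr{t}.png',out)
E
python3 wr.py I 26.2
```

```text
cam in bore [0.12  0.001 0.194]
[(-15.0, 48), (-14.0, 108), (-13.0, 164), (-12.0, 190), (-11.0, 187), (-10.0, 184), (-9.0, 182), (-8.0, 182), (-7.0, 181), (-6.0, 180), (-5.0, 180), (-4.0, 181), (-3.0, 181), (-2.0, 180), (-1.0, 180), (0.0, 181), (1.0, 181), (2.0, 181), (3.0, 181), (4.0, 181), (5.0, 181), (6.0, 181), (7.0, 181), (8.0, 181), (9.0, 181), (10.0, 181), (11.0, 181), (12.0, 181), (13.0, 181), (14.0, 181), (15.0, 182), (16.0, 181), (17.0, 181), (18.0, 182), (19.0, 181), (20.0, 181), (21.0, 183), (22.0, 186), (23.0, 167), (24.0, 72), (25.0, 9), (26.0, 9), (27.0, 30), (28.0, 103), (29.0, 176), (30.0, 188), (31.0, 184), (32.0, 181), (33.0, 181), (34.0, 181), (35.0, 181), (36.0, 181), (37.0, 181), (38.0, 181), (39.0, 181), (40.0, 180), (41.0, 181), (42.0, 182), (43.0, 181), (44.0, 181), (45.0, 181), (46.0, 181), (47.0, 181), (48.0, 182), (49.0, 178)]
```

View pics/wrI.png

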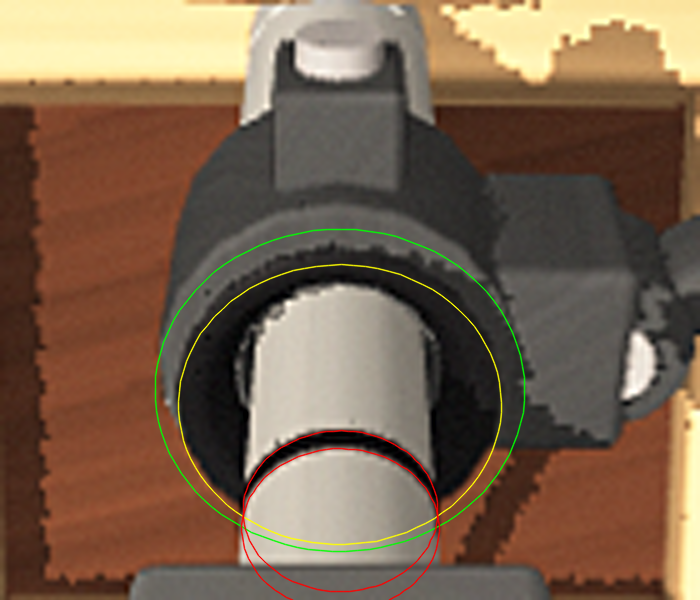

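```bash
cat > bl.py <<'E'
from h import *
from fitc import frame
from scipy.optimize import least_squares
import sys
o,M=frame(.570,-.0988,np.radians(-13.4))
def pts(t,box,thr=34):
    g=cv2.cvtColor(cv2.imread(f'pics/w{t}.png'),cv2.COLOR_BGR2GRAY); m=(g<thr).astype(np.uint8); mm=np.zeros_like(m); mm[box[0]:box[1],box[2]:box[3]]=m[box[0]:box[1],box[2]:box[3]]
    n,l,st,_=cv2.connectedComponentsWithStats(mm); k=1+np.argmax(st[1:,4]); c,_=cv2.findContours((l==k).astype(np.uint8),cv2.RETR_EXTERNAL,cv2.CHAIN_APPROX_NONE); h=cv2.convexHull(max(c,key=len))[:,0]; return h
def show(t,h,box):
    im=cv2.imread(f'pics/w{t}.png'); 
    for a in h: im[a[1],a[0]]=(0,0,255)
    return cv2.resize(im[box[0]:box[1],box[2]:box[3]],(400,400),interpolation=0)
b1=(205,262,268,335); b2=(95,165,235,318)
h1=pts('1',b1); h2=pts('I',b2); cv2.imwrite('pics/bl.png',np.hstack([show('1',h1,b1),show('I',h2,b2)]))
h2=h2[h2[:,1]<140]
print(len(h1),len(h2))
cams={}
for t in '1I':
    z=np.load(f'pics/w{t}.npz'); R=Rn.from_quat(z['q']).as_matrix(); m=manip.camera_model('wrist'); Mt=np.array(m['mount']); cams[t]=(R,z['p'],Mt,np.array(m['mtx']),np.array(m['distortion']))
    print(t,((z['p']+R@Mt[:3,3]-o)@M).round(3))
def hit(t,px,h):
    R,p,Mt,K,D=cams[t]; c=cv2.undistortPoints(px.astype(float)[:,None],K,D)[:,0]; r=(np.c_[c,np.ones(len(c))]@Mt[:3,:3].T)@R.T; C=p+R@Mt[:3,3]
    rl=r@M; Cl=(C-o)@M; s=(h-Cl[2])/rl[:,2]; return Cl[:2]+s[:,None]*rl[:,:2]
def fun(v,ts):
    out=[]
    for t,px in(('1',h1),('I',h2)):
        if t in ts: q=hit(t,px,v[3]); out.append(np.hypot(q[:,0]-v[0],q[:,1]-v[1])-v[2])
    return np.concatenate(out)
for ts in('1','I'):
    r=least_squares(lambda v:fun([*v,0],ts),[0,0,.022],loss='soft_l1',f_scale=.0007); print(ts,'h=0:',(r.x*1e3).round(2),'rms',(1e3*np.median(abs(r.fun))).round(2))
r=least_squares(lambda v:fun(v,'1I'),[0,0,.022,0],loss='soft_l1',f_scale=.0007); print('both x,y,r,h',(r.x*1e3).round(2),(1e3*np.median(abs(r.fun))).round(2))
E
python3 bl.py
```

```text
24 15
1 [0.245 0.017 0.192]
I [0.12  0.001 0.194]
1 h=0: [ 5.31  0.42 22.97] rms 0.77
I h=0: [ 0.89 -0.2  22.43] rms 0.47
both x,y,r,h [-4.46 -0.3  23.78 -7.76] 0.73
```

View pics/bl.png

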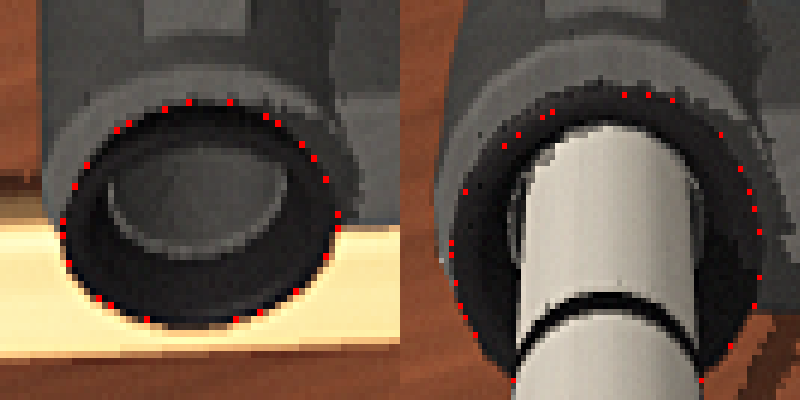

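```bash
cat > wd.py <<'E'
from h import *
from fitc import frame
import sys
t=sys.argv[1]; z=np.load(f'pics/w{t}.npz'); R=Rn.from_quat(z['q']); p=z['p']; o,M=frame(.570,-.0988,np.radians(-13.4))
P=cloud('wrist',z['d'],R,p); L=((P-o)@M)*1e3; g=cv2.cvtColor(cv2.imread(f'pics/w{t}.png'),cv2.COLOR_BGR2GRAY)
r=np.hypot(L[...,0],L[...,1]); reg=np.zeros(g.shape,bool); b=[int(v) for v in sys.argv[2:6]]; reg[b[0]:b[1],b[2]:b[3]]=1
print('profile of h vs r (all az), median:')
for lo in np.arange(11,32,1): 
    s=reg&(r>=lo)&(r<lo+1)&(L[...,2]>-16)&(L[...,2]<4)&(np.degrees(np.abs(np.arctan2(L[...,1],L[...,0])))>25); 
    if s.sum()>5: print(lo,s.sum(),np.percentile(L[s][:,2],[10,50,90]).round(1), 'gray',int(np.median(g[s])))
s=reg&(g<40)&(r<17)&(L[...,2]>float(sys.argv[6])); print('ring',s.sum(),np.percentile(L[s][:,2],[5,50,95]).round(1))
tb=reg&(g>120)&(r<18)&(L[...,2]>2); q=L[tb]
from scipy.optimize import least_squares
f=least_squares(lambda v:np.hypot(q[:,0]-v[0]-v[2]*q[:,2],q[:,1]-v[1])-12.5,[0,0,0],loss='soft_l1',f_scale=1); print('tube axis offset x,y,slope',f.x.round(3),len(q))
E
python3 wd.py I 80 172 240 320 15; echo; python3 wd.py 1 190 262 265 335 15 2>&1 | grep -v Error | tail -25
```

```text
profile of h vs r (all az), median:
11 27 [-12.8  -5.2   2. ] gray 156
12 229 [-13.   -4.9   2.3] gray 142
13 30 [-14.6 -10.2  -8.9] gray 33
14 75 [-9.6 -9.  -7.7] gray 49
15 83 [-9.1 -7.7 -5.8] gray 15
16 95 [-6.8 -5.6 -3.7] gray 16
17 101 [-4.9 -3.5 -1.8] gray 17
18 115 [-3.1 -2.1 -1. ] gray 18
19 124 [-2.1 -1.1 -0.3] gray 26
20 143 [-1.7 -0.8 -0.1] gray 28
21 188 [-9.2 -1.1 -0.3] gray 31
22 210 [-9.3 -1.6 -0.5] gray 41
23 133 [-9.7 -8.6 -1. ] gray 64
24 137 [-9.9 -9.1 -8.2] gray 93
25 139 [-10.7  -9.7  -8.7] gray 87
26 200 [-14.7 -11.4  -9.8] gray 64
27 65 [-12.1 -10.8 -10.2] gray 85
28 54 [-12.5 -11.1 -10.4] gray 90
29 57 [-11.9 -10.8 -10. ] gray 90
30 47 [-12.2 -11.  -10. ] gray 88
31 26 [-13.5 -11.4 -10.8] gray 61
ring 115 [23.6 25.3 27.3]
tube axis offset x,y,slope [-0.365  0.125 -0.007] 1276

31 23 [-13.1 -11.2 -10.5] gray 90
Traceback (most recent call last):
  File "wd.py", line 11, in <module>
    s=reg&(g<40)&(r<17)&(L[...,2]>float(sys.argv[6])); print('ring',s.sum(),np.percentile(L[s][:,2],[5,50,95]).round(1))
                                                                            ~~~~~~~~~~~~~^^^^^^^^^^^^^^^^^^^^^
```

Call:
apply_moves([
  [[0.0028,0,0.0055,0],[0.0028,0,0.0055,0],[0.0028,0,0.0055,0],[0.002,0,0.004,0]],
])

```text
t: 11.35
tcp_pos: [0.519, -0.086, 0.29]
tool_rot: [0.993, -0.114, 0.021, 0.005]
force: [-3.2, 2.4, 11.5]
finger_gap: 0.344
```

```bash
python3 ax.py 0 0 5 1; python3 wl.py J; python3 look.py J>/dev/null; python3 wd.py J 80 175 230 330 2; python3 wr.py J 6; python3 ring.py J
```

```text
zaxis [ 0.041 -0.016 -0.999] ftq [0.13 0.14 0.03] F axis frame [ 2.6  1.6 11.8] tcp bore mm [ 23.5   0.6 145.8]
pos [ 0.519 -0.086  0.29 ] yaw -13.1 d [ 0.0024 -0.0006 -0.0043] dyaw 0 t 11.35 F [-3.2  2.4 11.5] gap 0.344
[[0.0023, -0.0, 0.0044, 0.0]]
profile of h vs r (all az), median:
11 34 [-11.7  -1.7   1.3] gray 147
12 264 [-12.5  -5.5   2. ] gray 142
13 37 [-14.9 -10.2  -8.8] gray 32
14 77 [-10.   -9.2  -8.1] gray 48
15 89 [-8.7 -7.4 -5.9] gray 14
16 96 [-6.4 -5.2 -3.5] gray 16
17 103 [-4.8 -3.4 -2.1] gray 16
18 127 [-2.9 -1.8 -0.7] gray 19
19 129 [-1.9 -1.3 -0.4] gray 25
20 162 [-8.5 -0.9 -0.1] gray 28
21 211 [-9.3 -1.1 -0.1] gray 31
22 230 [-9.3 -1.8 -0.5] gray 41
23 147 [-9.5 -8.7 -0.8] gray 53
24 135 [-9.8 -9.1 -8.4] gray 93
25 158 [-10.7  -9.5  -8.6] gray 91
26 231 [-14.9 -11.3  -9.8] gray 64
27 70 [-12.9 -11.  -10.1] gray 87
28 68 [-12.4 -11.1 -10.2] gray 91
29 56 [-13.1 -11.1 -10.4] gray 87
30 65 [-12.4 -11.  -10.2] gray 90
31 62 [-13.  -11.1 -10.4] gray 88
ring 114 [4.7 6.3 8. ]
tube axis offset x,y,slope [-0.353  0.077 -0.006] 796
cam in bore [0.12  0.001 0.174]
[(-15.0
[... 1711 characters left out ...]
 (np.float64(32.0), 141), (np.float64(33.0), 141), (np.float64(34.0), 141), (np.float64(35.0), 141), (np.float64(36.0), 141), (np.float64(37.0), 141), (np.float64(38.0), 141), (np.float64(39.0), 141), (np.float64(40.0), 140), (np.float64(41.0), 140), (np.float64(42.0), 139), (np.float64(43.0), 139), (np.float64(44.0), 138), (np.float64(45.0), 138), (np.float64(46.0), 138), (np.float64(47.0), 137), (np.float64(48.0), 136), (np.float64(49.0), 134), (np.float64(50.0), 133), (np.float64(51.0), 131), (np.float64(52.0), 130), (np.float64(53.0), 129), (np.float64(54.0), 127), (np.float64(55.0), 125), (np.float64(56.0), 124), (np.float64(57.0), 123), (np.float64(58.0), 123), (np.float64(59.0), 122)]
```

View pics/wrJ.png

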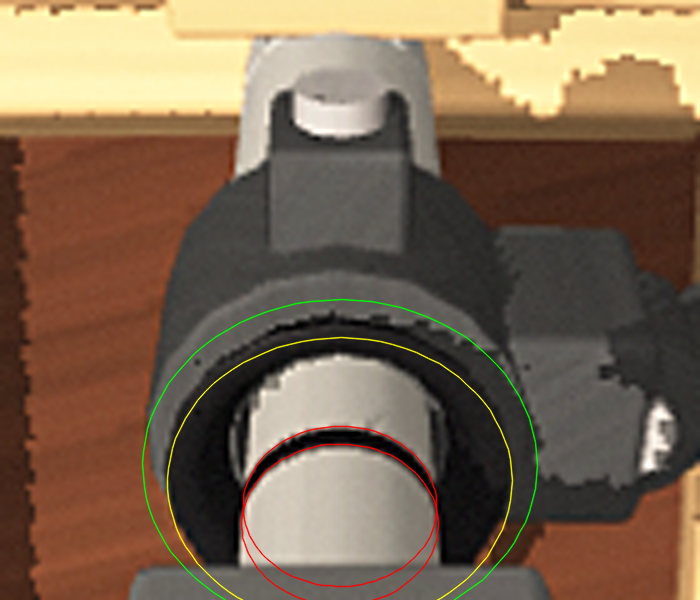

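Call:
apply_moves([
  [[0.0022,0,0.004,0]],
])

```text
t: 11.6
tcp_pos: [0.5211, -0.0865, 0.2865]
tool_rot: [0.993, -0.114, 0.021, 0.005]
force: [-4.0, 0.8, 10.8]
finger_gap: 0.34
```

Call:
apply_moves([
  [[0,0,0,0]],
])

```text
t: 11.7
tcp_pos: [0.5214, -0.0866, 0.2861]
tool_rot: [0.993, -0.114, 0.021, 0.006]
force: [4.6, -0.9, -6.7]
finger_gap: 0.343
```

```bash
python3 ax.py 0 0 5 1; python3 wl.py K; python3 look.py K>/dev/null; python3 wd.py K 80 175 230 330 -0.5|egrep "^(19|20|21)|ring|tube"; python3 wr.py K 2|cut -c1-700; python3 ring.py K|cut -c1-700
```

```text
zaxis [ 0.041 -0.016 -0.999] ftq [-0.08 -0.74  0.01] F axis frame [ 0.7  0.2 -8.1] tcp bore mm [ 23.7   0.6 141.2]
pos [ 0.5214 -0.0866  0.2861] yaw -13.09 d [ 0.0024 -0.0006 -0.0043] dyaw 0 t 11.7 F [ 4.6 -0.9 -6.7] gap 0.343
[[0.0023, -0.0, 0.0044, 0.0]]
19 121 [-2.  -1.2 -0.4] gray 25
20 163 [-8.9 -1.  -0.2] gray 29
21 203 [-9.1 -1.1 -0.3] gray 31
ring 112 [-0.2  1.7  3.6]
tube axis offset x,y,slope [-0.411  0.074 -0.001] 739
cam in bore [0.12  0.001 0.17 ]
[(-15.0, 23), (-14.0, 51), (-13.0, 121), (-12.0, 183), (-11.0, 188), (-10.0, 182), (-9.0, 181), (-8.0, 181), (-7.0, 180), (-6.0, 180), (-5.0, 181), (-4.0, 181), (-3.0, 184), (-2.0, 187), (-1.0, 166), (0.0, 68), (1.0, 9), (2.0, 11), (3.0, 35), (4.0, 110), (5.0, 178), (6.0, 187), (7.0, 182), (8.0, 180), (9.0, 181), (10.0, 181), (11.0, 180), (12.0, 180), (13.0, 181), (14.0, 181), (15.0, 180), (16.0, 180), (17.0, 180), (18.0, 180), (19.0, 180), (20.0, 181), (21.0, 181), (22.0, 181), (23.0, 181), (24.0, 182), (25.0, 177), (26.0, 155), (27.0, 124), (28.0, 94), (29.0, 101), (30.0, 101), (31.0, 101), (32.0, 101), (33.0, 101), (34.0, 102), (35.0, 102), (36.0, 102), (37.0, 102), (38.0, 102), (39.0, 10
[(np.float64(-4.0), 61), (np.float64(-3.0), 72), (np.float64(-2.0), 77), (np.float64(-1.0), 79), (np.float64(0.0), 77), (np.float64(1.0), 75), (np.float64(2.0), 76), (np.float64(3.0), 90), (np.float64(4.0), 106), (np.float64(5.0), 119), (np.float64(6.0), 130), (np.float64(7.0), 137), (np.float64(8.0), 139), (np.float64(9.0), 141), (np.float64(10.0), 141), (np.float64(11.0), 141), (np.float64(12.0), 141), (np.float64(13.0), 141), (np.float64(14.0), 141), (np.float64(15.0), 141), (np.float64(16.0), 141), (np.float64(17.0), 141), (np.float64(18.0), 141), (np.float64(19.0), 141), (np.float64(20.0), 141), (np.float64(21.0), 141), (np.float64(22.0), 141), (np.float64(23.0), 141), (np.float64(24.0)
```

View pics/lookK.png

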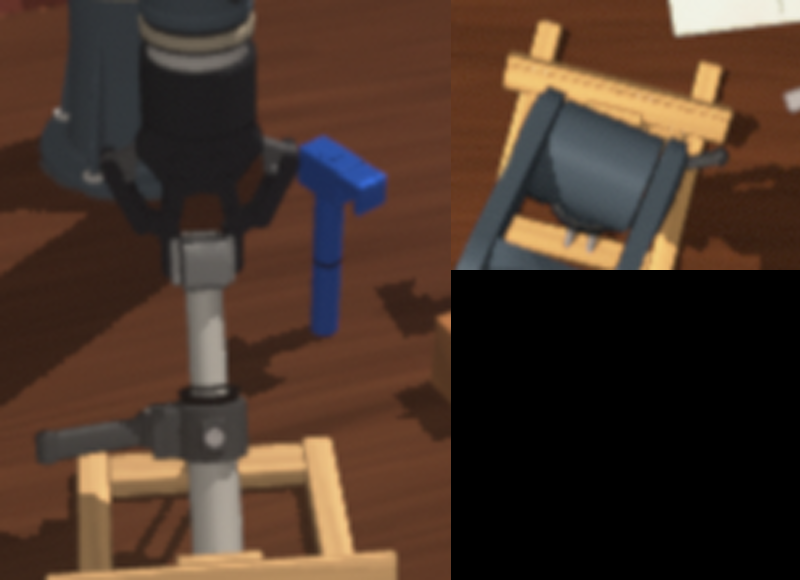

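Call:
apply_moves([
  [[0.0012,0,0.0023,0]],
])

```text
t: 11.95
tcp_pos: [0.5222, -0.0868, 0.2846]
tool_rot: [0.993, -0.114, 0.02, 0.005]
force: [-3.9, 0.9, 11.9]
finger_gap: 0.344
```

Call:
apply_moves([
  [[0,0,0,0]],
])

```text
t: 12.05
tcp_pos: [0.5225, -0.0869, 0.2844]
tool_rot: [0.993, -0.114, 0.021, 0.005]
force: [3.5, -1.5, -4.7]
finger_gap: 0.34
```

```bash
python3 ax.py 0 0 5 1; python3 wl.py L; python3 look.py L>/dev/null; python3 wd.py L 80 175 230 330 -2.5|egrep "^(19|20|21)|ring|tube"; python3 wr.py L 0|cut -c1-700; python3 ring.py L|cut -c1-700
```

```text
zaxis [ 0.04  -0.016 -0.999] ftq [-0.04 -0.75  0.03] F axis frame [ 0.9 -0.7 -6. ] tcp bore mm [ 23.8   0.6 139.2]
pos [ 0.5225 -0.0869  0.2844] yaw -13.08 d [ 0.0024 -0.0006 -0.0043] dyaw 0 t 12.05 F [ 3.5 -1.5 -4.7] gap 0.34
[[0.0023, -0.0, 0.0044, 0.0]]
19 115 [-1.8 -1.2 -0.4] gray 25
20 163 [-8.9 -1.  -0.2] gray 29
21 198 [-9.1 -1.1 -0.2] gray 31
ring 116 [-2.1 -0.3  1.6]
tube axis offset x,y,slope [-0.412  0.087  0.001] 715
cam in bore [0.12  0.001 0.168]
[(-15.0, 19), (-14.0, 37), (-13.0, 103), (-12.0, 171), (-11.0, 188), (-10.0, 182), (-9.0, 181), (-8.0, 181), (-7.0, 181), (-6.0, 180), (-5.0, 178), (-4.0, 178), (-3.0, 164), (-2.0, 75), (-1.0, 10), (0.0, 9), (1.0, 29), (2.0, 101), (3.0, 174), (4.0, 187), (5.0, 182), (6.0, 181), (7.0, 180), (8.0, 180), (9.0, 181), (10.0, 181), (11.0, 180), (12.0, 180), (13.0, 181), (14.0, 180), (15.0, 180), (16.0, 180), (17.0, 181), (18.0, 180), (19.0, 181), (20.0, 180), (21.0, 180), (22.0, 182), (23.0, 178), (24.0, 157), (25.0, 125), (26.0, 92), (27.0, 101), (28.0, 101), (29.0, 101), (30.0, 101), (31.0, 101), (32.0, 102), (33.0, 102), (34.0, 101), (35.0, 102), (36.0, 102), (37.0, 102), (38.0, 102), (39.0, 10
[(np.float64(-4.0), 35), (np.float64(-3.0), 38), (np.float64(-2.0), 45), (np.float64(-1.0), 53), (np.float64(0.0), 66), (np.float64(1.0), 85), (np.float64(2.0), 103), (np.float64(3.0), 117), (np.float64(4.0), 130), (np.float64(5.0), 136), (np.float64(6.0), 139), (np.float64(7.0), 141), (np.float64(8.0), 141), (np.float64(9.0), 141), (np.float64(10.0), 141), (np.float64(11.0), 141), (np.float64(12.0), 141), (np.float64(13.0), 141), (np.float64(14.0), 141), (np.float64(15.0), 141), (np.float64(16.0), 141), (np.float64(17.0), 141), (np.float64(18.0), 141), (np.float64(19.0), 141), (np.float64(20.0), 141), (np.float64(21.0), 141), (np.float64(22.0), 141), (np.float64(23.0), 141), (np.float64(24.
```

Call:
apply_moves([
  [[0,0,0,0],[0,0,0,0],[0,0,0,0],[0,0,0,0]],
], fingers=0.8)

```text
t: 12.6
tcp_pos: [0.5192, -0.086, 0.2827]
tool_rot: [0.993, -0.114, 0.015, 0.005]
force: [-0.4, 0.2, -0.7]
finger_gap: 0.803
```

```bash
python3 ax.py 0 0 5 1; python3 look.py M>/dev/null; python3 wl.py M;  python3 wd.py M 80 175 230 330 -2.5|egrep "^(19|20|21)|ring|tube"; python3 wr.py M 0|cut -c1-700; python3 ring.py M|cut -c1-400
```

```text
zaxis [ 0.029 -0.013 -0.999] ftq [ 0.03 -0.02 -0.01] F axis frame [-0.7  0.1 -0.3] tcp bore mm [ 20.    0.7 139.4]
pos [ 0.5192 -0.086   0.2827] yaw -13.06 d [ 0.0024 -0.0006 -0.0043] dyaw 0 t 12.6 F [-0.4  0.2 -0.7] gap 0.803
[[0.0024, -0.0, 0.0044, 0.0]]
19 103 [-1.8 -1.2 -0.5] gray 25
20 151 [-9.  -1.1 -0.3] gray 29
21 202 [-9.1 -1.3 -0.3] gray 32
ring 109 [-1.6 -0.1  2. ]
tube axis offset x,y,slope [-0.363  0.055 -0.   ] 687
cam in bore [0.117 0.001 0.167]
[(-15.0, 21), (-14.0, 48), (-13.0, 119), (-12.0, 185), (-11.0, 189), (-10.0, 183), (-9.0, 181), (-8.0, 181), (-7.0, 181), (-6.0, 182), (-5.0, 181), (-4.0, 183), (-3.0, 161), (-2.0, 71), (-1.0, 9), (0.0, 10), (1.0, 28), (2.0, 97), (3.0, 174), (4.0, 188), (5.0, 182), (6.0, 182), (7.0, 182), (8.0, 182), (9.0, 182), (10.0, 181), (11.0, 182), (12.0, 183), (13.0, 182), (14.0, 181), (15.0, 181), (16.0, 181), (17.0, 181), (18.0, 182), (19.0, 182), (20.0, 182), (21.0, 184), (22.0, 171), (23.0, 135), (24.0, 99), (25.0, 98), (26.0, 101), (27.0, 102), (28.0, 102), (29.0, 102), (30.0, 102), (31.0, 102), (32.0, 103), (33.0, 102), (34.0, 102), (35.0, 103), (36.0, 102), (37.0, 103), (38.0, 103), (39.0, 104)
[(np.float64(-4.0), 39), (np.float64(-3.0), 43), (np.float64(-2.0), 48), (np.float64(-1.0), 53), (np.float64(0.0), 63), (np.float64(1.0), 81), (np.float64(2.0), 98), (np.float64(3.0), 114), (np.float64(4.0), 129), (np.float64(5.0), 135), (np.float64(6.0), 139), (np.float64(7.0), 141), (np.float64(8.0), 141), (np.float64(9.0), 141), (np.float64(10.0), 141), (np.float64(11.0), 141), (np.float64(12.0
```

View pics/wM.png

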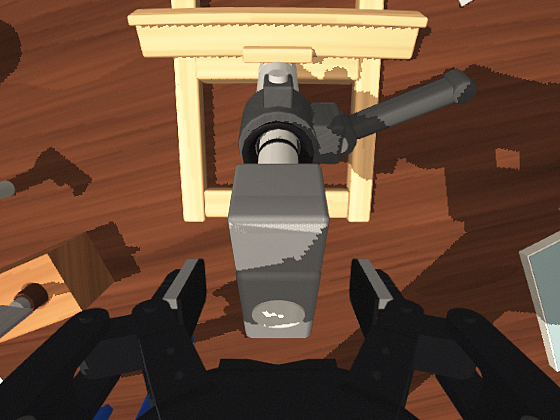

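Call:
apply_moves([
  [[0,0,-0.015,0],[0,0,-0.03,0],[0,0,-0.04,0],[0,0,-0.02,0]],
])

```text
t: 13.15
tcp_pos: [0.5145, -0.0842, 0.3872]
tool_rot: [0.993, -0.114, 0.01, 0.003]
force: [0.3, -0.1, -0.9]
finger_gap: 0.796
```

```bash
python3 -c "
from h import *
plan([.667,-.122,.37],-13.4)"
```

```text
pos [ 0.5145 -0.0842  0.3872] yaw -13.07 d [ 0.1525 -0.0378 -0.0172] dyaw -0.33 t 13.15 F [ 0.3 -0.1 -0.9] gap 0.796
[[0.0392, 0.0006, 0.0051, np.float64(0.08)], [0.0392, 0.0005, 0.0051, np.float64(0.08)], [0.0392, 0.0005, 0.0051, np.float64(0.08)], [0.0392, 0.0004, 0.0051, np.float64(0.08)]]
```

Call:
apply_moves([
  [[0.035,0,0,0],[0.04,0,0,0],[0.04,0,0,0],[0.025,0,0.02,0],[0.005,0,0.03,0]],
])

```text
t: 13.65
tcp_pos: [0.6634, -0.1189, 0.3514]
tool_rot: [0.993, -0.114, 0.021, 0.006]
force: [-0.4, 0.6, -1.0]
finger_gap: 0.802
```

```bash
python3 -c "
from h import *
plan([.667,-.122,.26],-13.4)"
```

```text
pos [ 0.6634 -0.1189  0.3514] yaw -13.05 d [ 0.0036 -0.0031 -0.0914] dyaw -0.35 t 13.65 F [-0.4  0.6 -1. ] gap 0.802
[[0.0001, 0.0005, 0.0305, np.float64(0.12)], [0.0001, 0.0005, 0.0305, np.float64(0.12)], [0.0001, 0.0005, 0.0305, np.float64(0.12)]]
```

Call:
apply_moves([
  [[0,0.001,0.03,0],[0,0.001,0.035,0],[0,0,0.015,0],[0,0,0,0],[0,0,0,0]],
])

```text
t: 14.15
tcp_pos: [0.666, -0.1222, 0.263]
tool_rot: [0.993, -0.114, 0.016, 0.005]
force: [-0.2, -0.1, 0.5]
finger_gap: 0.801
```

```bash
python3 wl.py N; python3 -c "
from h import *
plan([.667,-.122,.25],-13.4)"
```

```text
pos [ 0.6661 -0.1222  0.2633] yaw -13.05 d [ 0.0009  0.0002 -0.0133] dyaw -0.35 t 14.2 F [ 0.3 -0.1  0.4] gap 0.798
[[0.0004, -0.0005, 0.0133, np.float64(0.35)]]
```

View pics/wN.png

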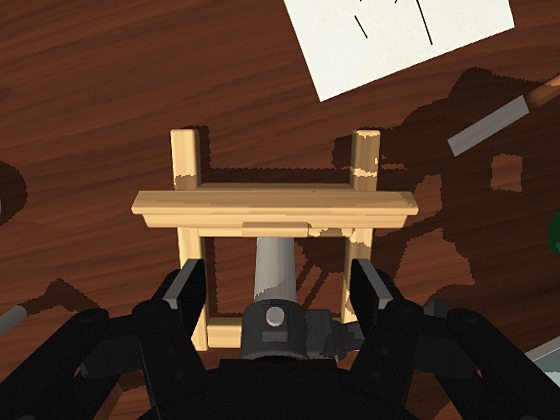

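Call:
apply_moves([
  [[-0.02,0,-0.004,0],[-0.015,0,-0.004,0],[0,0,0,0],[0,0,0,0]],
])

```text
t: 14.6
tcp_pos: [0.6336, -0.1149, 0.2762]
tool_rot: [0.993, -0.114, 0.022, 0.007]
force: [0.3, 0.6, 0.4]
finger_gap: 0.797
```

```bash
python3 wl.py O; python3 -c "
from h import *
plan([.667,-.122,.25],-13.4)"; python3 wr.py O 0 | cut -c1-500
```

```text
pos [ 0.6338 -0.1149  0.2763] yaw -13.04 d [ 0.0332 -0.0071 -0.0263] dyaw -0.36 t 14.65 F [1.1 0.1 1.2] gap 0.799
[[0.0327, -0.0008, 0.0278, np.float64(0.36)]]
cam in bore [0.215 0.    0.104]
[(-15.0, 87), (-14.0, 67), (-13.0, 9), (-12.0, 12), (-11.0, 12), (-10.0, 12), (-9.0, 11), (-8.0, 15), (-7.0, 26), (-6.0, 33), (-5.0, 134), (-4.0, 173), (-3.0, 168), (-2.0, 75), (-1.0, 10), (0.0, 17), (1.0, 20), (2.0, 121), (3.0, 176), (4.0, 170), (5.0, 170), (6.0, 170), (7.0, 169), (8.0, 170), (9.0, 169), (10.0, 169), (11.0, 170), (12.0, 169), (13.0, 170), (14.0, 169), (15.0, 169), (16.0, 169), (17.0, 169), (18.0, 169), (19.0, 168), (20.0, 169), (21.0, 168), (22.0, 169), (23.0, 168), (24.0, 169)
```

View pics/wO.png

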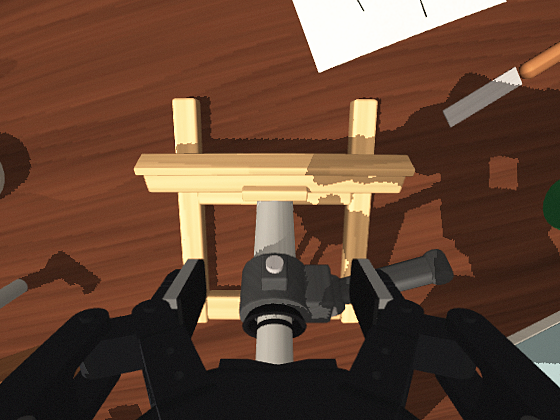

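```bash
python3 wd.py O 285 362 235 320 -2.5; python3 - <<'E'
import cv2
a=cv2.imread('pics/wO.png'); cv2.imwrite('pics/wOc.png',cv2.resize(a[285:365,225:325],None,fx=7,fy=7,interpolation=2))
E
```

```text
profile of h vs r (all az), median:
11 48 [-5.5 -3.1  1.1] gray 116
12 206 [-5.3 -0.6  3.2] gray 109
13 31 [-9.1 -0.3  1.9] gray 17
14 18 [-9.4 -8.7 -7.7] gray 22
15 42 [-8.2 -7.  -5.9] gray 14
16 46 [-6.1 -4.9 -3.3] gray 16
17 61 [-4.4 -3.1 -1.8] gray 15
18 49 [-2.7 -1.9 -1. ] gray 17
19 79 [-9.  -1.4 -0.9] gray 25
20 144 [-9.1 -6.6 -0.8] gray 26
21 161 [-9.  -5.  -0.7] gray 27
22 170 [-8.9 -2.6 -0.8] gray 30
23 129 [-9.1 -8.4 -1. ] gray 43
24 82 [-9.4 -8.9 -8.4] gray 87
25 150 [-14.4  -9.8  -8.9] gray 64
26 228 [-15.  -12.2 -10. ] gray 60
27 55 [-14.7 -11.2 -10.5] gray 64
28 38 [-13.2 -11.  -10.5] gray 84
29 42 [-14.7 -11.  -10.4] gray 82
30 35 [-14.5 -11.  -10.5] gray 84
31 37 [-14.8 -11.  -10.4] gray 82
ring 168 [-1.8 -0.2  1.5]
tube axis offset x,y,slope [-0.055  0.065 -0.007] 1074
```

View pics/wOc.png

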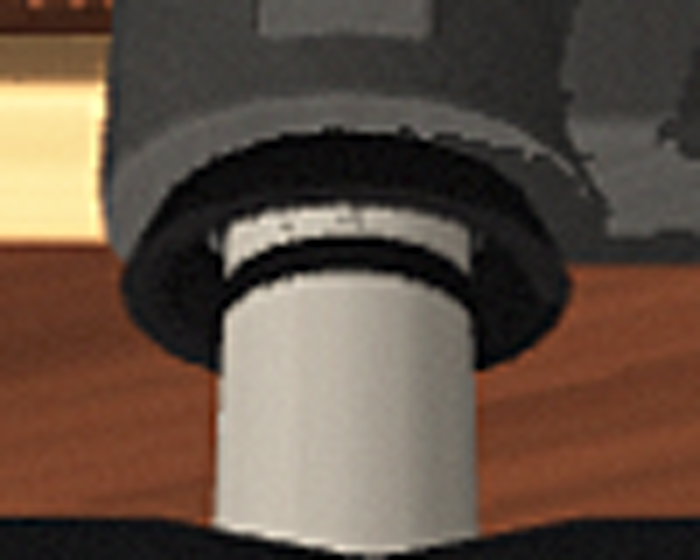

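```bash
python3 - <<'E'
from h import *
from fitc import frame
o,M=frame(.570,-.0988,np.radians(-13.4))
for t in '1MO':
    z=np.load(f'pics/w{t}.npz'); P=cloud('wrist',z['d'],Rn.from_quat(z['q']),z['p']); L=((P-o)@M)*1e3
    s=(L[...,2]>-42)&(L[...,2]<-8)&(L[...,1]<-58)&(L[...,1]>-135)&(abs(L[...,0])<75)&(P[...,2]>.09)
    q=L[s]; tp=q[q[:,2]>-20]; 
    tp=tp[tp[:,1]>-105] if 0 else tp
    d=tp[:,:2]-[0,-40]; dist=np.hypot(*d.T); th=.7-np.arctan2(d[:,0],-d[:,1]); print(t,len(q),len(tp),'theta',np.median(th).round(3),'max r',np.percentile(dist,98).round(1),'h',np.percentile(tp[:,2],[20,50,80]).round(1))
s,p,R,y=state()
for th in(.2,.3,.7,1.0,1.4):
    for r in(.065,):
        d=np.array([np.sin(.7-th),-np.cos(.7-th),0]); X=o+M@(np.array([0,-.04,-.026])+r*d); n=M@np.array([np.cos(.7-th),np.sin(.7-th),0]); print(th,'pt',X.round(4),'front normal',n.round(3))
E
```

```text
1 1513 694 theta 0.18 max r 87.6 h [-18.4 -17.1 -16.3]
M 3181 1869 theta 0.195 max r 87.4 h [-18.2 -17.3 -16.4]
O 1853 665 theta 0.18 max r 88.6 h [-18.6 -17.4 -16.4]
0.2 pt [ 0.5864 -0.2025  0.1451] front normal [0.85  0.29  0.439]
0.3 pt [ 0.5808 -0.204   0.1421] front normal [0.866 0.194 0.461]
0.7 pt [ 0.5583 -0.204   0.1295] front normal [ 0.842 -0.201  0.5  ]
1.0 pt [ 0.5428 -0.1973  0.1199] front normal [ 0.736 -0.479  0.478]
1.4 pt [ 0.5266 -0.1807  0.1085] front normal [ 0.495 -0.78   0.382]
```

```bash
cat > lev.py <<'E'
from h import *
from fitc import frame
import sys
o,M=frame(.570,-.0988,np.radians(-13.4))
def way(th,r=.068,off=.021):
    d=np.array([np.sin(.7-th),-np.cos(.7-th),0]); X=o+M@(np.array([0,-.04,-.026])+r*d); n=M@np.array([np.cos(.7-th),np.sin(.7-th),0]); nh=n[:2]/np.linalg.norm(n[:2])
    return np.array([*(X[:2]+off*nh),X[2]-.013+.073])
if __name__=='__main__':
    for t in(.19,.5,.8,1.1,1.4): print(t,way(t).round(4))
    plan(np.array([.623,-.195,.276]),-13.4)
E
python3 lev.py
```

```text
0.19 [ 0.6074 -0.1981  0.2061]
0.5 [ 0.5903 -0.2083  0.1962]
0.8 [ 0.5717 -0.2124  0.1861]
1.1 [ 0.5528 -0.2097  0.1762]
1.4 [ 0.5357 -0.2003  0.1676]
pos [ 0.6338 -0.1149  0.2763] yaw -13.04 d [-0.0108 -0.0801 -0.0003] dyaw -0.36 t 14.65 F [1.1 0.1 1.2] gap 0.799
[[0.0038, 0.0402, 0.0006, np.float64(0.18)], [0.0039, 0.0402, 0.0006, np.float64(0.18)]]
```

Call:
apply_moves([
  [[0.006,0.03,0,0],[0.006,0.035,0,0],[0.004,0.018,0,0],[0,0,0,0]],
], fingers=0)

```text
t: 15.05
tcp_pos: [0.6343, -0.2016, 0.2799]
tool_rot: [0.993, -0.112, 0.026, 0.007]
force: [-0.7, 0.6, -0.8]
finger_gap: 0.121
```

```bash
python3 -c "
from h import *
s,p,R,y=state(); print(R.as_matrix()[:,2])
plan([.627,-.195,.204],-13.4)"
```

```text
[ 0.04957238 -0.01994647 -0.99857134]
pos [ 0.6343 -0.2016  0.2799] yaw -12.88 d [-0.0073  0.0066 -0.0759] dyaw -0.52 t 15.05 F [-0.7  0.6 -0.8] gap 0.121
[[-0.0063, -0.0027, 0.0376, np.float64(0.26)], [-0.0063, -0.0027, 0.0376, np.float64(0.26)]]
```

Call:
apply_moves([
  [[-0.005,-0.002,0.03,0],[-0.005,-0.001,0.035,0],[0,0,0.01,0],[0,0,0,0]],
])

```text
t: 15.45
tcp_pos: [0.6318, -0.1964, 0.2045]
tool_rot: [0.993, -0.113, 0.029, 0.007]
force: [0.1, -0.8, 0.7]
finger_gap: 0.002
```

```bash
python3 wl.py P; python3 -c "
from lev import *
plan(way(.35))
"
```

```text
pos [ 0.6318 -0.1963  0.2051] yaw -12.94 d [-0.0329 -0.0078 -0.004 ] dyaw 0 t 15.5 F [ 0.4 -0.2  0.1] gap -0.001
[[-0.0305, 0.015, 0.0023, 0.0]]
```

View pics/wP.png

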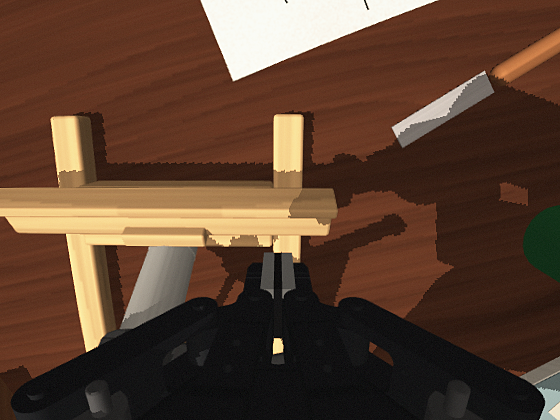

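Call:
apply_moves([
  [[-0.01,0.004,0,0],[-0.01,0.004,0.001,0],[-0.01,0.004,0.001,0]],
])

```text
t: 15.8
tcp_pos: [0.6014, -0.2014, 0.2051]
tool_rot: [0.993, -0.111, 0.033, 0.008]
force: [3.0, 0.7, -2.1]
finger_gap: 0.001
```

```bash
python3 -c "
from lev import *
plan(way(.6),n=4);print(state()[2].as_matrix()[:,2])
"
```

```text
pos [ 0.6014 -0.2014  0.2051] yaw -12.79 d [-0.0172 -0.009  -0.0123] dyaw 0 t 15.8 F [ 3.   0.7 -2.1] gap 0.001
[[-0.0039, 0.0031, 0.0028, 0.0], [-0.0039, 0.0031, 0.0028, 0.0], [-0.0039, 0.0031, 0.0028, 0.0], [-0.0039, 0.0031, 0.0028, 0.0]]
[ 0.06342852 -0.02343633 -0.99771116]
```

Contact (3 N). I'll keep sweeping along the lever's arc.

Call:
apply_moves([
  [[-0.008,0.005,0.004,0],[-0.008,0.004,0.004,0],[-0.008,0.003,0.004,0],[-0.008,0.002,0.004,0]],
])

```text
t: 16.2
tcp_pos: [0.5669, -0.2095, 0.1889]
tool_rot: [0.993, -0.113, 0.037, 0.009]
force: [1.3, 1.0, 1.1]
finger_gap: 0.001
```

```bash
python3 -c "
from lev import *
plan(way(1.1),n=4);print(state()[2].as_matrix()[:,2])
"
```

```text
pos [ 0.5669 -0.2095  0.1889] yaw -12.93 d [-0.0141 -0.0002 -0.0126] dyaw 0 t 16.2 F [1.3 1.  1.1] gap 0.001
[[-0.0037, 0.0008, 0.0029, 0.0], [-0.0037, 0.0008, 0.0029, 0.0], [-0.0037, 0.0008, 0.0029, 0.0], [-0.0037, 0.0008, 0.0029, 0.0]]
[ 0.07199431 -0.02555094 -0.99707771]
```

Call:
apply_moves([
  [[-0.007,0,0.004,0],[-0.007,-0.001,0.004,0],[-0.007,-0.002,0.004,0]],
])

```text
t: 16.5
tcp_pos: [0.5472, -0.2036, 0.1749]
tool_rot: [0.993, -0.113, 0.039, 0.01]
force: [3.1, -1.0, 1.6]
finger_gap: -0.0
```

```bash
python3 wl.py Q; python3 -c "
from lev import *
plan(way(1.4),n=4);print(state()[2].as_matrix()[:,2])
im,d=manip.snapshot('scene'); cv2.imwrite('pics/sQ.png',cv2.resize(im[90:270,190:350,::-1],None,fx=3.2,fy=3.2,interpolation=2))
"
```

```text
pos [ 0.5455 -0.2024  0.1739] yaw -12.98 d [-0.0099  0.0022 -0.0063] dyaw 0 t 16.55 F [ 2.   0.7 -0.6] gap -0.001
[[-0.0026, 0.0, 0.0014, 0.0], [-0.0026, 0.0, 0.0014, 0.0], [-0.0026, 0.0, 0.0014, 0.0], [-0.0026, 0.0, 0.0014, 0.0]]
[ 0.07168589 -0.02636815 -0.99707866]
```

View pics/sQ.png

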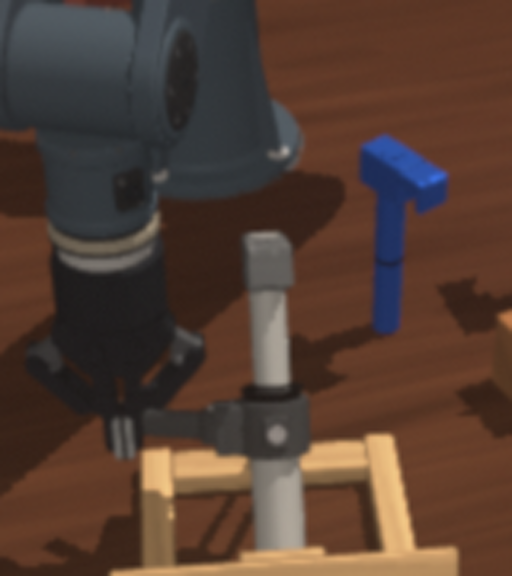

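Call:
apply_moves([
  [[-0.006,-0.002,0.003,0],[-0.006,-0.003,0.003,0],[-0.005,-0.003,0.002,0]],
])

```text
t: 16.9
tcp_pos: [0.536, -0.1943, 0.1668]
tool_rot: [0.993, -0.113, 0.044, 0.013]
force: [5.7, -8.7, 11.7]
finger_gap: 0.002
```

Call:
apply_moves([
  [[-0.004,-0.003,0.001,0],[-0.004,-0.003,0.001,0]],
])

```text
t: 17.1
tcp_pos: [0.5351, -0.1931, 0.1675]
tool_rot: [0.992, -0.111, 0.054, 0.021]
force: [3.4, -10.3, 2.1]
finger_gap: 0.0
```

Call:
apply_moves([
  [[-0.003,-0.004,0,0],[-0.003,-0.004,0,0]],
])

```text
t: 17.3
tcp_pos: [0.5351, -0.1912, 0.1687]
tool_rot: [0.992, -0.109, 0.061, 0.028]
force: [2.7, -12.7, -3.1]
finger_gap: 0.001
```

Call:
apply_moves([
  [[0.012,0.015,-0.004,0],[0.015,0.02,-0.02,0],[0,0.02,-0.04,0],[0,0,-0.045,0],[0,0,-0.045,0]],
])

```text
t: 17.8
tcp_pos: [0.5242, -0.2375, 0.32]
tool_rot: [0.993, -0.108, 0.044, 0.021]
force: [0.4, -0.1, -0.2]
finger_gap: 0.001
```

```bash
python3 -c "
from h import *
print(state()[2].as_matrix()[:,2]); plan([.62,-.115,.38],-13.4)"; python3 look.py R >/dev/null
```

```text
[ 0.08219214 -0.05061845 -0.99533021]
pos [ 0.5242 -0.2375  0.32  ] yaw -12.3 d [0.0958 0.1225 0.06  ] dyaw -1.1 t 17.8 F [ 0.4 -0.1 -0.2] gap 0.001
[[0.0182, -0.0346, -0.0145, np.float64(0.27)], [0.018, -0.0347, -0.0145, np.float64(0.27)], [0.0178, -0.0348, -0.0145, np.float64(0.27)], [0.0177, -0.0348, -0.0145, np.float64(0.27)]]
```

View pics/lookR.png

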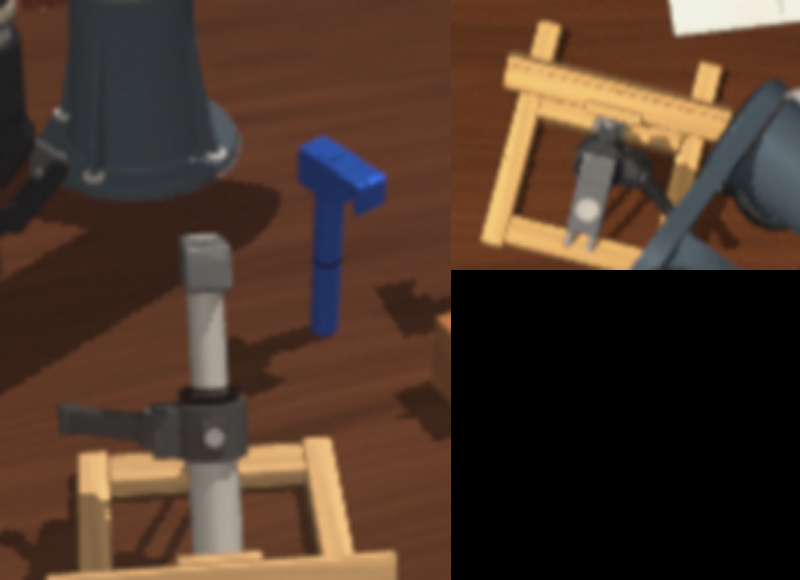

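Call:
apply_moves([
  [[0.03,0,-0.04,0],[0.035,-0.01,-0.04,0],[0.035,-0.03,-0.01,0],[0.02,-0.03,0,0],[0,-0.02,0,0]],
])

```text
t: 18.4
tcp_pos: [0.6464, -0.1661, 0.4129]
tool_rot: [0.993, -0.11, 0.037, 0.02]
force: [-0.6, 0.5, -0.4]
finger_gap: -0.002
```

Call:
apply_moves([
  [[0,-0.01,0,0],[0,0,0,0]],
])

```text
t: 18.6
tcp_pos: [0.6476, -0.152, 0.4088]
tool_rot: [0.994, -0.108, 0.032, 0.018]
force: [0.6, -1.3, -0.0]
finger_gap: -0.001
```

```bash
python3 wl.py S; python3 - <<'E'
from h import *
from fitc import frame
o,M=frame(.570,-.0988,np.radians(-13.4))
z=np.load('pics/wS.npz'); P=cloud('wrist',z['d'],Rn.from_quat(z['q']),z['p']); L=((P-o)@M)*1e3
d=L[...,:2]-[0,-40]; dist=np.hypot(d[...,0],d[...,1]); th=.7-np.arctan2(d[...,0],-d[...,1])
s=(L[...,2]>-21)&(L[...,2]<-10)&(dist>30)&(dist<92)&(L[...,1]<-50)&(P[...,2]>.07)
print(s.sum(),np.percentile(th[s],[10,50,90]).round(3),np.percentile(dist[s],98))
print(state()[1])
E
python3 wr.py S 0 | cut -c1-420
```

```text
152 [1.297 1.344 1.424] 85.594007530572
[ 0.64726205 -0.15272003  0.40864405]
cam in bore [ 0.3  -0.03  0.21]
[(-15.0, 32), (-14.0, 10), (-13.0, 6), (-12.0, 6), (-11.0, 6), (-10.0, 14), (-9.0, 14), (-8.0, 23), (-7.0, 61), (-6.0, 104), (-5.0, 121), (-4.0, 122), (-3.0, 105), (-2.0, 61), (-1.0, 23), (0.0, 1), (1.0, 13), (2.0, 83), (3.0, 120), (4.0, 127), (5.0, 123), (6.0, 122), (7.0, 122), (8.0, 120), (9.0, 116), (10.0, 113), (11.0, 114), (12.0, 113), (13.0, 111), (14.0, 111), (15.0, 110), (16.0, 109), (17.0, 109), (18.0, 109),
```

View pics/wS.png

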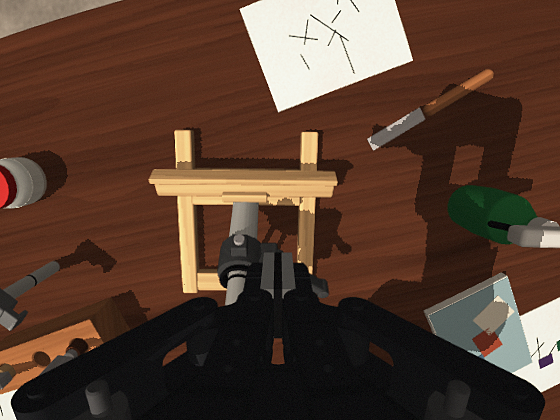

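Call:
apply_moves([
  [[0.015,-0.03,0,0],[0.015,-0.03,0,0],[0.01,-0.03,0,0],[0,0,0,0],[0,0,0,0]],
], fingers=0.5)

```text
t: 19.15
tcp_pos: [0.7031, -0.0783, 0.4043]
tool_rot: [0.993, -0.112, 0.026, 0.02]
force: [0.1, -0.4, -0.2]
finger_gap: 0.501
```

```bash
python3 wl.py T; cat > th.py <<'E'
from h import *
from fitc import frame
import sys
t=sys.argv[1]
o,M=frame(.570,-.0988,np.radians(-13.4))
z=np.load(f'pics/w{t}.npz'); P=cloud('wrist',z['d'],Rn.from_quat(z['q']),z['p']); L=((P-o)@M)*1e3
d=L[...,:2]-[0,-40]; dist=np.hypot(d[...,0],d[...,1]); th=.7-np.arctan2(d[...,0],-d[...,1])
for lo in range(20,92,8):
    s=(L[...,2]>-21)&(L[...,2]<-10)&(dist>lo)&(dist<lo+8)&(L[...,1]<-45)&(P[...,2]>.07)
    if s.sum()>3: print(lo,s.sum(),np.percentile(th[s],[5,50,95]).round(3))
print(state()[1])
E
python3 th.py T; python3 th.py 1; python3 wr.py T 0 | cut -c1-420
```

```text
[ 0.70292863 -0.07828525  0.40415727]
20 76 [-0.071  0.071  0.32 ]
28 82 [0.007 0.107 0.313]
36 84 [0.063 0.141 0.302]
44 84 [0.102 0.159 0.287]
52 85 [0.115 0.178 0.282]
60 88 [0.133 0.184 0.28 ]
68 92 [0.139 0.189 0.271]
76 121 [0.134 0.189 0.281]
84 64 [0.148 0.194 0.284]
[ 0.70292863 -0.07828525  0.40415727]
cam in bore [0.33  0.054 0.186]
[(-15.0, 68), (-14.0, 33), (-13.0, 11), (-12.0, 6), (-11.0, 8), (-10.0, 7), (-9.0, 10), (-8.0, 13), (-7.0, 14), (-6.0, 51), (-5.0, 120), (-4.0, 150), (-3.0, 130), (-2.0, 40), (-1.0, 8), (0.0, 6), (1.0, 28), (2.0, 82), (3.0, 144), (4.0, 142), (5.0, 138), (6.0, 136), (7.0, 135), (8.0, 137), (9.0, 136), (10.0, 136), (11.0, 136), (12.0, 136), (13.0, 136), (14.0, 136), (15.0, 136), (16.0, 135), (17.0, 136), (18.0, 136), (
```

View pics/wT.png

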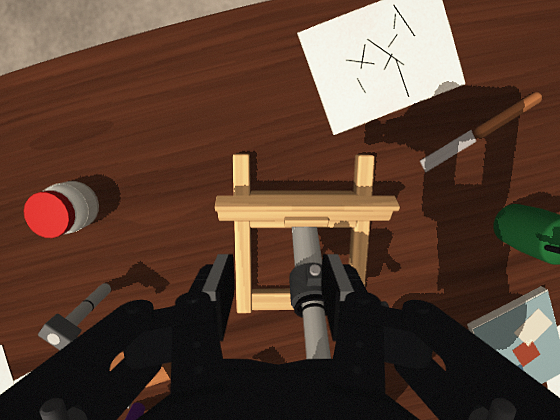

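```bash
python3 - <<'E'
from h import *
from fitc import frame
o,M=frame(.570,-.0988,np.radians(-13.4))
im,d=manip.snapshot('top'); np.save('pics/topU.npy',d); out=im[:,:,::-1].copy()
ims,ds=manip.snapshot('scene'); outs=ims[:,:,::-1].copy(); 
def line(out,n,th):
    dr=np.array([np.sin(.7-th),-np.cos(.7-th),0]); pv=np.array([0,-.04,-.016]); X=np.stack([o+M@(pv+.02*dr),o+M@(pv+.082*dr)])
    q=proj(n,X); return q
A=cv2.resize(out[130:250,230:370],None,fx=5,fy=5,interpolation=2); B=cv2.resize(outs[150:260,200:310],None,fx=5,fy=5,interpolation=2)
for th,c in((1.4,(0,255,0)),(1.25,(0,0,255))):
    cv2.polylines(A,[np.round((line(out,'top',th)-[230,130]+.5)*5-.5).astype(np.int32)],False,c,1); cv2.polylines(B,[np.round((line(outs,'scene',th)-[200,150]+.5)*5-.5).astype(np.int32)],False,c,1)
cv2.imwrite('pics/tU.png',A); cv2.imwrite('pics/sU.png',B)
for n,dd in(('scene',ds),('top',d)):
    P=cloud(n,dd); L=((P-o)@M)*1e3; dx=L[...,:2]-[0,-40]; dist=np.hypot(dx[...,0],dx[...,1]); th=.7-np.arctan2(dx[...,0],-dx[...,1])
    s=(L[...,2]>-38)&(L[...,2]<-10)&(dist>55)&(dist<95)&(L[...,1]<-60)&(P[...,2]>.07); print(n,s.sum(),np.percentile(th[s],[10,50,90]).round(3) if s.sum() else '')
E
```

```text
scene 93 [1.313 1.344 1.399]
top 51 [1.319 1.378 1.457]
```

View pics/tU.png

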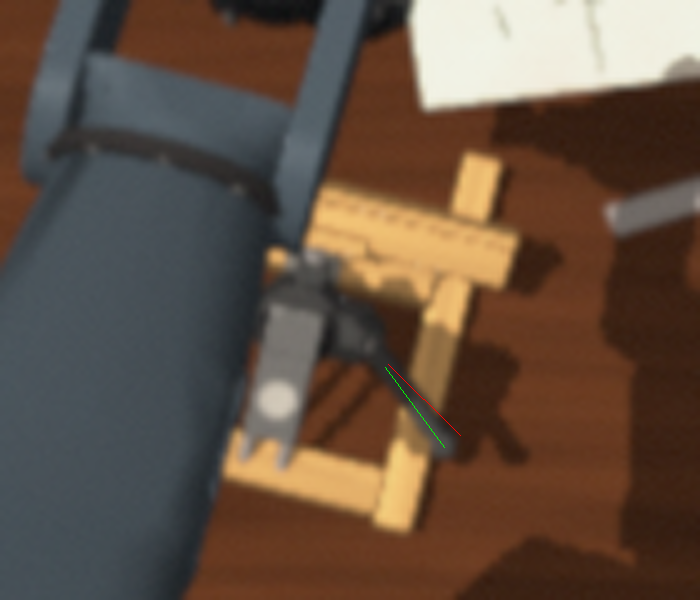

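View pics/sU.png

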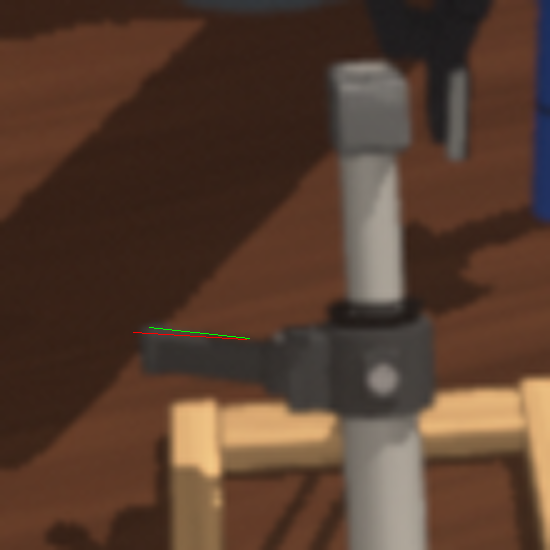

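```bash
python3 -c "
from station import manip
print(manip.sense()['t'],manip.sense()['force']); print(manip.sign_off())"
```

```text
19.3 [ 0.23515452 -0.62648591  0.01446613]
the job is handed in; nothing more can be done
None
```

The mast is in the easel's collar with its hook to the front, the dark ring is about level with the rim, and the clamp lever is swung to the back against its stop. I handed the job in at 19.3 s, with the robot clear of everything.

I took the large grey mast from the block's middle hole. I set its foot in the flared mouth and let it pivot in the grip to match the 30° lean. Then I slid it down the bore and let go. After that I pushed the lever round with shut fingers until it stalled at about 12 N.

**Ring height:** After I let go, close wrist views put the ring's middle about 0.5 to 1 mm above the rim. The scene camera alone gave 0 to 0.7 mm, depending on which rim edge I measured from. I left that offset uncorrected. A wrist view after locking showed no visible change.

**Lever angle:** The top camera gave 1.38 rad and the scene camera 1.34 rad, against 1.4 at the stop. The scene camera sees the lever's front face, so it reads low. The wrist camera's view of the lever was mostly blocked, so I relied on those two readings and the stall.

**Other things:** I moved nothing else on purpose. I saw no change in the pictures, though I did not measure each item again.

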